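# Sanitise the chess club's rooks in the lamp cabinet

## Robot

A 6-joint arm with a two-finger parallel gripper is mounted at the origin on the work surface. World frame = base frame: x ahead of the robot, y to its left, z up, the work surface at z = 0. Lengths are in mm, angles in degrees, forces in N, time in s.
With the tool pointing down it reaches from about 325 to 875 mm from the base axis. Payload 4.4 kg.
Tool frame: the origin (TCP) lies between the finger pads; the fingertips stand 19 mm ahead of it and the grasp point (between the pads) is the TCP; x points along the fingers, z is the direction in which the jaws open and shut, and the axes are right-handed (so a half turn about x gives the same grasp; the last joint's range is limited). The gripper opens to 85 mm and grips with 20 to 120 N. Pads are 22 mm wide; open, the fingers measure 114 mm over their backs; the gripper's body (76 mm by 85 mm) begins 54 mm behind the grasp point. The pads swing forward as they close: fully open they stand 13 mm farther back than shut.
Start: joints at [-80.587, 11.837, 88.321, -0, 79.842, -8.623], TCP at [178.023, -546.75, 250.282] pointing down, gripper open.
Joint ranges: [-156.59, 156.59], [-49.26, 127.26], [12.9, 141.05], [-63.56, 243.56], [4.71, 150.69], [-161.64, 161.64]. Speed limits (degrees/s): [159.86, 159.86, 180, 180, 180, 180].

## Interface

Orientations are given as [roll, pitch, yaw] about the fixed x, y, z axes, in that order (R = Rz(yaw) Ry(pitch) Rx(roll)).
In Python, from plant import bot, cams gives the robot as it stands. The module is installed in compiled form; this text tells all that it offers.
- The arm moves only by the tool servo_tool, never from a script. Its argument "commands" is a list that holds one entry, the list of rows, each a list of 5 numbers: the shift along the tool's x, y, z in units of 0.04 m (1.0 is 0.04 m), then the turn about the tool's x in units of 0.08 rad (1.0 is 0.08 rad), then the opening, from -1 (shut) to 1 (fully open). A call has 1 to 5 rows; each row shifts and turns the commanded pose from where the row before left it, along the tool's axes as they then stand; what a row does not reach is not made up. A row lasts 1/12 s, in which the tool goes at most 41.7 mm and 7.16 degrees, less where a joint would pass 70% of its speed; a pose out of reach is approached as far as the arm can. A call with a number of a shift or a turn outside -1 to 1 is refused whole. A call with a gripper value outside its range is refused whole. The fingers move at their own pace and stop on an object; the grip force is fixed at half the most. Time passes only in rows, so rows that do not move let the fingers close. It gives the time, the measured TCP pose, the force and the opening at its end, in the units of the state.
- bot.read_state(): the state, without advancing time (a new reading comes with each control period).
- cams.camera(name): name is "scene" or "side" or "wrist"; returns a dict with "frame" (400x640x3 uint8, blue, green, red), "vertical_fov" (degrees; the focal length in pixels is half the picture's height over the tangent of half this angle, whatever the lens; pixels are square), "cx", "cy" (the principal point, pixels), "rvec" (rotation vector, rad) and "tvec" (3), from world to camera coordinates, as OpenCV has them. Camera axes: x right, y down, z forward; pixel columns grow to the right and rows downward; lengths in mm; the calibration is good to about 2 mm. A picture is of the moment at which its call begins. There is no depth.
- bot.finish_job(): hands the job in, once; it reports no verdict.
The state is a dict: "t": time; "q": joint angles; "joint_vel": joint speeds; "joint_efforts": joint torques, N m; "ee_pos": TCP position; "eef_rot": TCP orientation; "force": force on the tool from outside, world axes, zero at the start; "torque": the same for the moment, N m; "grip_width": opening from 0.0 (shut) to 1.0 (fully open).
Only numpy, scipy, OpenCV 4.12 (cv2) and the standard library are available. Lean on these libraries where they do the work, as an engineer would, in place of code of your own. Each camera call takes 0.05 s, during which the arm holds its last target.

## Task

Sanitise the rooks: slide the cover of the lamp cabinet open, put every rook that is on the bench into its tray, slide the cover fully shut, and turn the dose wheel until the three-dot mark is centred in its window. Only then push the spring-centred switch over to the side marked with a dot (away from the robot), hold it right over for about two seconds, and let it spring back to the middle. Leave the pawns and the bishop where they stand.

Things in the scene. Friction and masses are not known exactly. Their poses are not given: they have to be found in the camera images.
- cabinet: Fixed grey bench cabinet, 180 (x) x 410 (y) x 98 mm high; origin at the centre of its underside, z up, x away from the robot when yaw is 0. Its right part (-y) is an open-topped tray: inside x -75 to 75, y -190 to -10, floor at z 16, walls up to z 86 mm; its left part is a closed deck. Two rails along y (z 86 to 98 mm) guide the sliding cover.
- cover (a joint): Clear amber-tinted cover with aluminium edges, 156 x 190 x 6 mm that slides level along the cabinet's +y: 0 m = shut over the tray, 0.185 m = fully open (over the deck). Friction about 1.5 N, stays where left; its underside is 72 mm above the tray floor.
- cover_handle (a point): Centre of the cover's black fin handle, which stands up from the middle of the cover: 60 mm along the cabinet's x, 12 mm thick along y, 34 mm high (17 above and below this point, which is 112 mm above the bench). Axes as the cabinet's.
- console: Fixed white control unit 170 (x) x 220 (y) x 45 mm high, origin at the centre of its underside, x away from the robot when yaw is 0. Dose wheel with its axis at (0, 48) mm, switch at (0, -60) mm.
- wheel (a joint): Dose wheel, a white disc of 106 mm under a black plate (plate top at z 60 mm) with a 26 x 38 mm window on the side away from the robot (centre 37 mm from the axis towards the console's +x). Four sectors with 1, 2, 3 and 4 black dots; rad, grows counter-clockwise from above; the mark with 1 dot is centred in the window at 0, 2 dots at 1.571, 3 dots at 3.142, 4 dots at 4.712. Stops at -0.3 and 5.0; light friction (0.04 N m), stays where left.
- wheel_grip (a point): On the wheel's axis, in the aluminium bar grip that turns the wheel: bar 56 mm long along this point's x, 12 mm thick along its y, 34 mm high (this point is 86 mm above the bench, bar from 66 to 100 mm). The point turns with the wheel; at wheel 0 its x is the console's x.
- switch (a joint): Spring-centred toggle switch, rad: 0 = upright middle, +0.4 = right over to the dot-marked side (the console's +x, away from the robot), -0.4 = over to the bar-marked side (towards the robot). Springs back when let go; about 3 N at the tip pushes it right over.
- switch_tip (a point): Middle of the top end of the steel switch paddle: 9 mm (x) x 18 mm (y), 48 mm long, pivot 48 mm above the bench (tip 96 mm above it when upright, 45 mm deck below). Axes move with the paddle.
- rook1_mid (a point): Wooden chess rook (a plain round tower with a notched top; light or dark wood), loose, 58 mm high: foot 38 mm across and 10 mm high, body 28 mm across, top 32 mm across (the upper 16 mm). This point is on its axis, half-way up (29 mm above its foot); z along its axis, up. 50 g. Between two and four rooks are present.
- rook2_mid (a point): Wooden chess rook (a plain round tower with a notched top; light or dark wood), loose, 58 mm high: foot 38 mm across and 10 mm high, body 28 mm across, top 32 mm across (the upper 16 mm). This point is on its axis, half-way up (29 mm above its foot); z along its axis, up. 50 g. Between two and four rooks are present.
- rook3_mid (a point): Wooden chess rook (a plain round tower with a notched top; light or dark wood), loose, 58 mm high: foot 38 mm across and 10 mm high, body 28 mm across, top 32 mm across (the upper 16 mm). This point is on its axis, half-way up (29 mm above its foot); z along its axis, up. 50 g. Between two and four rooks are present.
- rook4_mid (a point): Wooden chess rook (a plain round tower with a notched top; light or dark wood), loose, 58 mm high: foot 38 mm across and 10 mm high, body 28 mm across, top 32 mm across (the upper 16 mm). This point is on its axis, half-way up (29 mm above its foot); z along its axis, up. 50 g. Between two and four rooks are present.
- pawn1_mid (a point): loose wooden chessman, leave alone; pawn with a ball top, 46 mm high, foot 34 mm; point half-way up.
- pawn2_mid (a point): loose wooden chessman, leave alone; pawn with a ball top, 46 mm high, foot 34 mm; point half-way up.
- bishop_mid (a point): loose wooden chessman, leave alone; bishop with a pointed top, 76 mm high, foot 36 mm; point half-way up.
Mind the look-alikes: they are no part of the job. What is shaped like the part that bears rook3_mid but green or orange is not meant.

How it is judged:
By the outcome, as a careful person would: the job done as asked, in the order asked, and still so for the second after the job is handed in, with the robot touching nothing.
Of rook1, rook2, rook3, rook4 only 2 to 4 are there at a start; the rules pass over those that are not, and their reading is None.
At some moment in a run one of rook1, rook2, rook3, rook4 may be knocked a few centimetres aside while the robot is not near it.
It also fails if it takes over 210 s, if anything falls off the work surface, if the arm or the gripper's body presses on something with over 40 N, if the wrist force passes 120 N, or if a joint passes its speed limit or range.

## Working session

There is one attempt and no reset: what is moved stays moved. The work goes in short steps, Python scripts to look and compute and a tool call to move; the robot and the scene stay as the last step left them, time stands still between calls to the robot, and variables do not carry over. Pictures are saved under pics/ and viewed, and the job is handed in when it is done.

Besides the shell and the picture viewer there is one more tool, called after "Request:" as name(argument=value, ...), one argument or row to a line, values as JSON. servo_tool: Moves the arm, as the interface text tells. Its arguments: {"type":"object","properties":{"commands":{"type":"array"}},"required":["commands"]}

```bash
mkdir -p pics && ls
python3 - <<'E'
from plant import bot,cams
import cv2
print(bot.read_state())
for n in ("scene","side","wrist"):
    c=cams.camera(n); cv2.imwrite(f"pics/a_{n}.png",c["frame"]); print(n,c["vertical_fov"],c["cx"],c["cy"],c["rvec"],c["tvec"])
E
```

```text
pics
{'t': 0.0, 'q': array([-8.05864698e+01,  1.18852323e+01,  8.84054282e+01, -8.24493957e-04,
        7.98398616e+01, -8.62496219e+00]), 'joint_vel': array([ 0.05623884,  0.03067872, -0.0034415 ,  0.02552637,  0.05974841,
       -0.0243753 ]), 'joint_efforts': array([-6.41553270e-04, -3.83038187e+01, -2.91594064e+01, -2.42377027e-04,
        1.04716758e-02, -3.08363340e-06]), 'ee_pos': array([ 177.90133502, -546.04076292,  249.11074242]), 'eef_rot': array([171.73114274,  89.86947536,  99.76978153]), 'force': array([ 0.03595754, -1.51027078,  0.62579366]), 'torque': array([0.00791565, 0.01842518, 0.02402528]), 'grip_width': 0.9984436942636762}
scene 54.47451719958433 319.23049209494525 203.6954547680256 [ 1.55330157  2.12529173 -0.77692077] [ 173.01106542 -313.89016564 1350.07934183]
side 48.43363254463055 323.0428695292688 202.00599913878773 [ 0.44396858 -2.73957247  1.18874042] [450.65012878 202.84060224 905.74637622]
wrist 69.14441241427008 316.3108508244292 198.96060322813085 [-2.34677255  1.70207759  0.25029811] [-573.49127716  -35.97356542  379.14096281]
```

View pics/a_scene.png

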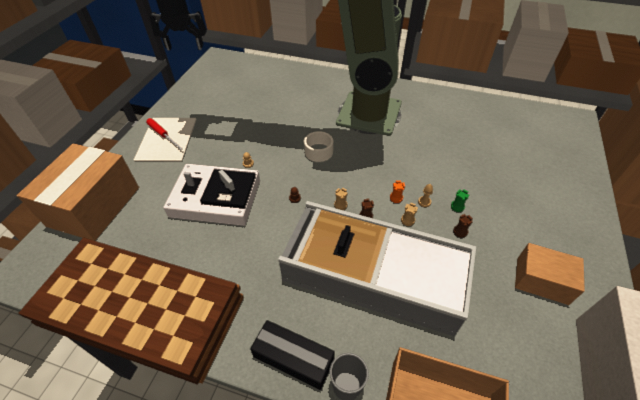

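View pics/a_side.png

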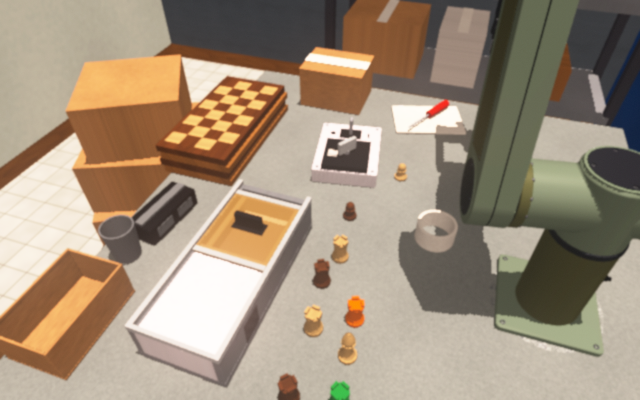

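View pics/a_wrist.png

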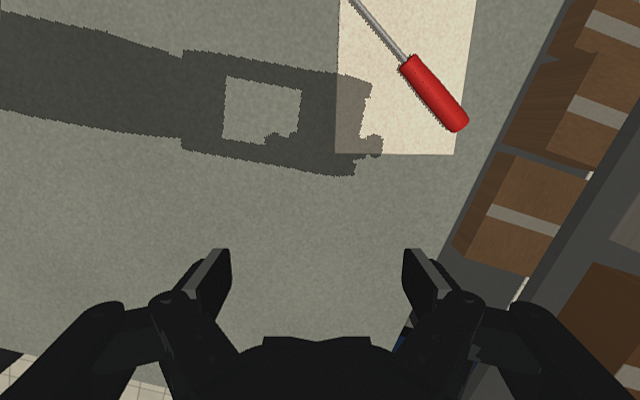

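The scene view shows the cabinet (amber cover about (343,243), fin (344,240)), the console (212,195), and the chessmen. Candidates:
- **Rooks:** light (341,198), dark (367,208), light (410,214), dark (463,225).
- **Look-alikes:** orange (398,191), green (461,200).
- **Bishop:** (427,195).
- **Pawns:** (248,159) and (295,194).

Next I'll check these in a close crop.

```bash
cat > h.py <<'E'
from plant import bot,cams
import cv2, numpy as np
def cam(n):
    c=cams.camera(n); f=200/np.tan(np.radians(c["vertical_fov"]/2))
    c["K"]=np.array([[f,0,c["cx"]],[0,f,c["cy"]],[0,0,1.]]); c["R"]=cv2.Rodrigues(np.array(c["rvec"],float))[0]; c["t"]=np.array(c["tvec"],float).reshape(3); return c
def ray(c,uv,z):
    d=c["R"].T@np.linalg.inv(c["K"])@np.array([uv[0],uv[1],1.]); o=-c["R"].T@c["t"]
    return o+d*(z-o[2])/d[2]
def proj(c,p):
    q=c["K"]@(c["R"]@np.array(p,float)+c["t"]); return q[:2]/q[2]
def tri(cs,uvs):
    A=[];b=[]
    for c,uv in zip(cs,uvs):
        d=c["R"].T@np.linalg.inv(c["K"])@np.array([uv[0],uv[1],1.]); d/=np.linalg.norm(d); o=-c["R"].T@c["t"]
        P=np.eye(3)-np.outer(d,d);A.append(P);b.append(P@o)
    return np.linalg.lstsq(np.vstack(A),np.hstack(b),rcond=None)[0]
def crop(c,x0,y0,x1,y1,s,name):
    cv2.imwrite(name,cv2.resize(c["frame"][y0:y1,x0:x1],None,fx=s,fy=s,interpolation=cv2.INTER_CUBIC))
E
python3 - <<'E'
from h import *
c=cam("scene"); crop(c,270,170,490,335,3.6,"pics/b_scene.png"); crop(c,160,140,270,230,7,"pics/b_console.png")
s=cam("side"); crop(s,120,180,370,400,3.2-.5,"pics/b_side.png")
E
```

```text
(no output)
```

View pics/b_scene.png

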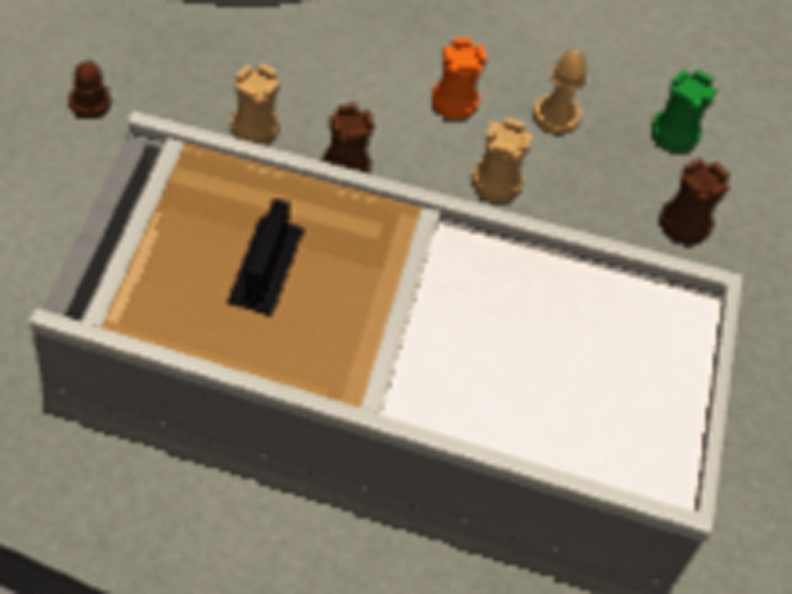

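View pics/b_console.png

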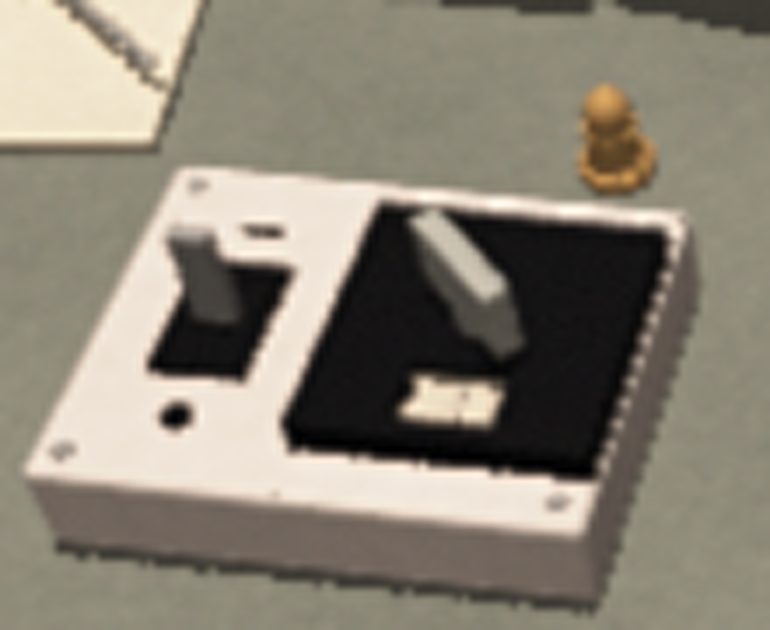

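View pics/b_side.png

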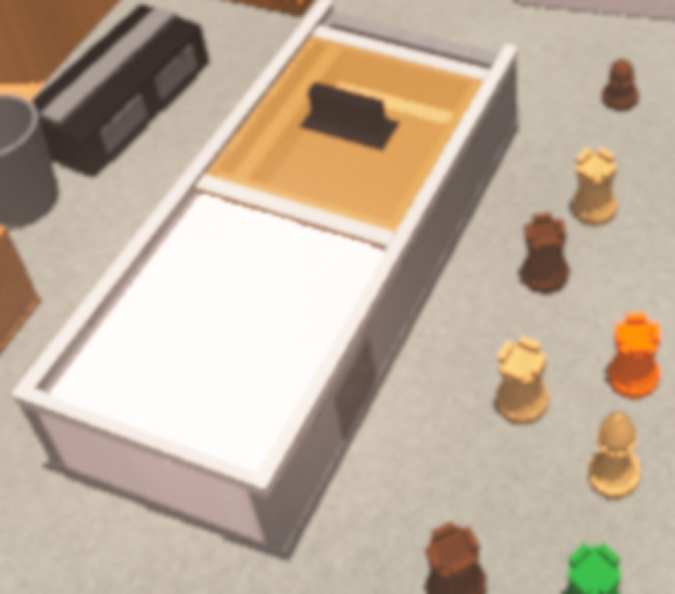

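The crops confirm four rooks (light, dark, light, dark), with the orange and green ones as decoys. The cover is already a few centimetres open. Measuring now.

Run:
```python
from h import *
np.set_printoptions(precision=1,suppress=True)
c=cam("scene"); s=cam("side")
C=lambda u,v,k=3.6,x=270,y=170:(x+u/k,y+v/k)
for n,p in dict(bl=(133,117),br=(740,277),fr=(710,530),fl=(35,318)).items(): print("cab",n,ray(c,C(*p),98))
for n,p in dict(bl=(183,168),br=(692,212),fr=(585,534),fl=(25,475)).items(): print("con",n,ray(c,C(*p,7,160,140),45))
S=lambda u,v:(120+u/2.7,180+v/2.7)
# rook feet/tops in both views: top centre
for n,p,q in [("A",(257,72),(597,158)),("B",(352,112),(545,222)),("C",(508,130),(523,347)),("D",(703,170),(453,535)),("bishop",(573,52),(618,415)),("orange",(464,46),(638,323)),("green",(692,78),(596,551)),("pawnd",(87,63),(621,62))]:
    print(n,ray(c,C(*p),58),ray(s,S(*q),58),tri([c,s],[C(*p),S(*q)]))
# handle top
print("handle",ray(c,C(283,203),129),ray(c,C(262,262),129))
print("cover edge L",ray(c,C(172,143),98),ray(c,C(95,322),98),"R",ray(c,C(436,210),98),ray(c,C(372,408),98))
print("grip",[ray(c,C(*p,7,160,140),100) for p in [(430,212),(500,290),(412,222),(478,300)]])
print("win",[ray(c,C(*p,7,160,140),60) for p in [(415,375),(508,382),(493,430),(398,420)]])
print("sw",ray(c,C(190,235,7,160,140),96))
print("pawn",ray(c,C(608,100,7,160,140),46))
```

```text
cab bl [523.7 -44.3  98. ]
cab br [533.4 361.9  98. ]
cab fr [709.5 356.5  98. ]
cab fl [694.9 -49.2  98. ]
con bl [ 449.3 -444.3   45. ]
con br [ 409.6 -231.2   45. ]
con fr [ 575.5 -202.    45. ]
con fl [ 613.4 -416.2   45. ]
A [423.1  17.7  58. ] [428.6  16.9  58. ] [427.4  19.3  62. ]
B [440.   94.3  58. ] [447.2  91.5  58. ] [445.5  95.4  63.9]
C [423.  205.2  58. ] [426.9 200.3  58. ] [426.3 204.3  62.7]
D [418.3 341.4  58. ] [423.6 338.9  58. ] [422.5 340.7  62.6]
bishop [332.3 239.5  58. ] [350.9 229.5  58. ] [348.8 238.6  74.3]
orange [350.7 160.1  58. ] [357.2 156.4  58. ] [356.4 160.3  63.8]
green [332.3 327.   58. ] [338.6 321.   58. ] [338.3 325.   64.8]
pawnd [ 452.6 -106.8   58. ] [440.8 -96.1  58. ] [ 443.5 -110.3   45.8]
handle [586.4  78.1 129. ] [633.3  77.6 129. ]
cover edge L [537.6 -11.5  98. ] [686.4 -12.9  98. ] R [539.3 170.3  98. ] [692.5 162.4  98. ]
grip [array([ 487.6, -298.2,  100. ]), array([ 516.5, -254.6,  100. ]), array([ 494.4, -302.3,  100. ]), array([ 523.6, -260.1,  100. ])]
win [array([ 534.7, -289.5,   60. ]), array([ 527.3, -254. ,   60. ]), array([ 550.7, -248.8,   60. ]), array([ 557. , -285.1,   60. ])]
sw [ 522.7 -382.7   96. ]
pawn [ 359.6 -291.6   46. ]
```

```bash
cat >> h.py <<'E'
from scipy.spatial.transform import Rotation as Ro
def tool():
    s=bot.read_state(); R=Ro.from_euler('xyz',s["eef_rot"],degrees=True).as_matrix(); return s,R
def plan(target,yawz=None):
    """units shifts in tool axes to reach world target; yaw of tool z"""
    s,R=tool(); d=R.T@(np.array(target,float)-s["ee_pos"])/40
    zy=np.degrees(np.arctan2(R[1,2],R[0,2]))
    print("t %.1f pos"%s["t"],s["ee_pos"].round(1),"toolz yaw %.1f"%zy,"units",d.round(2),"F",s["force"].round(1),"w %.2f"%s["grip_width"],"q6 %.0f"%s["q"][5])
    if yawz is not None: print("turn units (about tool x)",round(-np.radians((yawz-zy+90)%180-90)/0.08,2))
E
python3 - <<'E'
from h import *
np.set_printoptions(precision=3,suppress=True)
s,R=tool(); print(R)
w=cam("wrist"); o=-w["R"].T@w["t"]; print("cam",o,"rel tool",R.T@(o-s["ee_pos"])); print(R.T@w["R"].T)
plan((440,-300,270),90)
E
```

```text
[[-0.     0.951  0.31 ]
 [ 0.001  0.31  -0.951]
 [-1.     0.    -0.001]]
cam [ 248.033 -523.627  373.022] rel tool [-123.028   73.695   -0.204]
[[ 0.    -0.285  0.959]
 [ 0.001 -0.959 -0.285]
 [ 1.     0.001 -0.   ]]
t 0.4 pos [ 178.  -546.6  250.1] toolz yaw -72.0 units [-0.5   8.14 -3.84] F [-0.4 -0.4  0.1] w 1.00 q6 -9
turn units (about tool x) 3.93
```

Request:
servo_tool(
  commands=[
    [[0,0.8,-0.5,0.8,1],[0,0.8,-0.5,0.8,1],[0,0.8,-0.5,0.8,1],[0,0.8,-0.5,0.8,1],[0,0.8,-0.5,0.8,1]],
  ],
)

```text
t: 0.82
ee_pos: [316.8, -417.9, 250.4]
eef_rot: [19.3, 90.0, -71.2]
force: [0.7, -0.4, -0.1]
grip_width: 0.999
```

Request:
servo_tool(
  commands=[
    [[0,0.8,-0.55,0,1],[0,0.8,-0.55,0,1],[0,0.8,-0.55,0,1],[0,0.8,-0.55,0,1],[0,0.8,-0.55,0,1]],
  ],
)

```text
t: 1.23
ee_pos: [478.1, -308.8, 250.6]
eef_rot: [41.1, 90.0, -49.2]
force: [-0.5, -0.7, -0.5]
grip_width: 1.004
```

Run:
```python
from h import *
plan((530,-275,250),-90)
w=cam("wrist"); cv2.imwrite("pics/c_wrist.png",w["frame"])
```

```text
t 1.2 pos [ 478.1 -308.8  250.6] toolz yaw -90.3 units [ 0.01  1.29 -0.85] F [-0.5 -0.7 -0.5] w 1.00 q6 49
turn units (about tool x) -0.06
```

View pics/c_wrist.png

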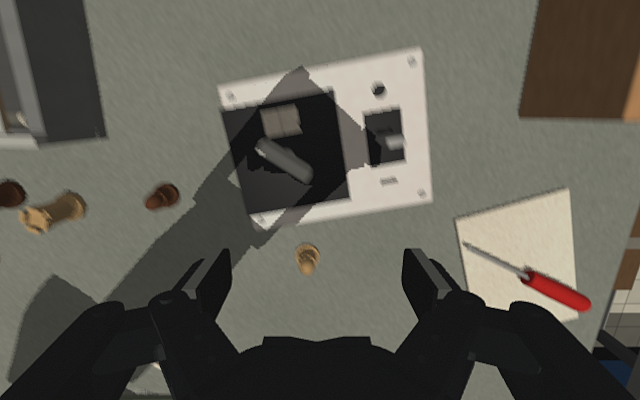

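Run:
```python
from h import *
np.set_printoptions(precision=1,suppress=True)
w=cam("wrist"); f=w["frame"]; w["frame"]=cv2.convertScaleAbs(f,alpha=1.6,beta=10)
crop(w,210,40,440,230,3.4,"pics/c_con.png"); print(bot.read_state()["ee_pos"])
```

```text
[ 480.6 -306.5  250.4]
```

View pics/c_con.png

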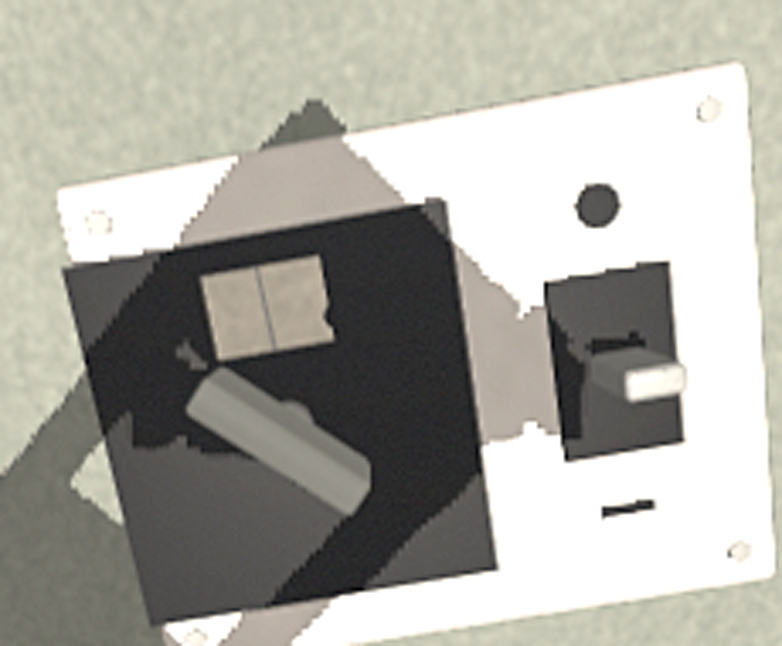

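Run:
```python
from h import *
np.set_printoptions(precision=1,suppress=True)
w=cam("wrist")
C=lambda u,v:(210+u/3.4,40+v/3.4)
for p in [(58,186),(745,60),(778,578)]: print("con",ray(w,C(*p),45))
for p in [(190,407),(225,370),(340,515),(370,465)]: print("grip",ray(w,C(*p),100))
for p in [(200,277),(322,257),(335,342),(215,361)]: print("win",ray(w,C(*p),60))
print("sw",ray(w,C(655,380),96))
plan((610,78,200),-91.7)
```

```text
con [ 572.9 -210.    45. ]
con [ 609.4 -421.7   45. ]
con [ 443.7 -451.8   45. ]
grip [ 511.8 -257.9  100. ]
grip [ 522.1 -268.   100. ]
grip [ 480.9 -299.5  100. ]
grip [ 495.5 -308.   100. ]
win [ 545.7 -255.8   60. ]
win [ 551.7 -293.4   60. ]
win [ 526.2 -297.2   60. ]
win [ 520.2 -259.4   60. ]
sw [ 519.1 -387.7   96. ]
t 1.4 pos [ 478.6 -308.2  250.2] toolz yaw -90.0 units [ 1.3  3.3 -9.7] F [-0.6  0.1 -0.4] w 1.00 q6 49
turn units (about tool x) 0.37
```

Request:
servo_tool(
  commands=[
    [[0,0.33,-0.94,0.08,1],[0,0.33,-0.94,0.08,1],[0,0.33,-0.94,0.08,1],[0,0.33,-0.94,0.08,1],[0,0.33,-0.94,0.08,1]],
  ],
)

```text
t: 1.8
ee_pos: [545.6, -123.1, 250.4]
eef_rot: [-13.6, 90.0, -105.8]
force: [-0.2, -0.3, 1.1]
grip_width: 1.003
```

Request:
servo_tool(
  commands=[
    [[0,0.33,-0.94,0,0.2],[0,0.33,-0.94,0,0.2],[0,0.33,-0.94,0,0.2],[0.3,0.33,-0.94,0,0.2],[0.3,0.33,-0.94,0,0.2]],
  ],
)

```text
t: 2.22
ee_pos: [620.0, 62.1, 227.4]
eef_rot: [75.3, 89.8, -17.0]
force: [-0.7, -0.3, -0.1]
grip_width: 0.598
```

Request:
servo_tool(
  commands=[
    [[0.3,0,-0.4,0,0.2],[0,0,0,0,0.2],[0,0,0,0,0.2]],
  ],
)

```text
t: 2.47
ee_pos: [618.7, 77.5, 213.0]
eef_rot: [-69.0, 89.8, -161.1]
force: [-0.6, -0.3, 0.8]
grip_width: 0.601
```

Run:
```python
from h import *
plan((610,78,160),-91.7)
w=cam("wrist"); cv2.imwrite("pics/d_wrist.png",w["frame"])
plan((610,78,160),-91.7)
```

```text
t 2.5 pos [618.7  77.5 213. ] toolz yaw -92.1 units [ 1.33 -0.21 -0.01] F [-0.6 -0.3  0.8] w 0.60 q6 91
turn units (about tool x) -0.09
t 2.5 pos [619.3  76.6 214.1] toolz yaw -92.2 units [ 1.35 -0.23 -0.03] F [-0.3 -0.7 -0.2] w 0.60 q6 91
turn units (about tool x) -0.1
```

View pics/d_wrist.png

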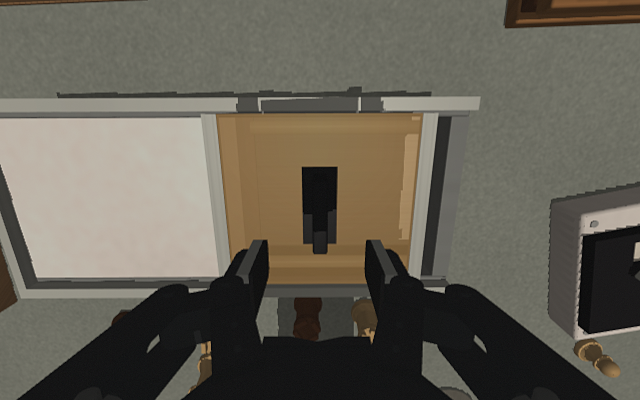

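Run:
```python
from h import *
np.set_printoptions(precision=1,suppress=True)
w=cam("wrist")
print(ray(w,(320,250),129),ray(w,(312,212),129),ray(w,(327,212),129))
print("cab",ray(w,(480,97),98),ray(w,(0,98),98),"coverL",ray(w,(437,113),96),"coverR",ray(w,(203,114),96))
print("fin tip proj", proj(w,(610,78,129)),proj(w,(580,78,129)),proj(w,(640,78,129)))
crop(w,250,130,400,300,3.5,"pics/d_c.png")
```

```text
[588.8  75.4 129. ] [620.7  80.4 129. ] [620.3  69.  129. ]
cab [699.7 -53.3  98. ] [712.9 320.   98. ] coverL [688.9 -21.7  96. ] coverR [695.1 164.7  96. ]
fin tip proj [315.7 225.1] [317.1 260.1] [314.1 187.3]
```

View pics/d_c.png

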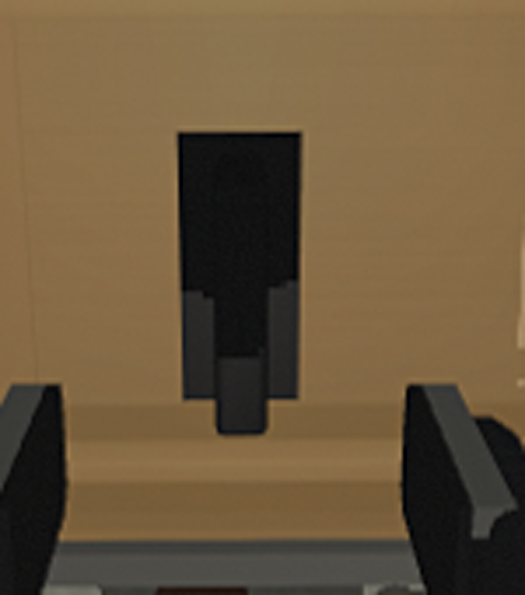

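Request:
servo_tool(
  commands=[
    [[0.6,-0.05,0,0,0.2],[0.6,-0.05,0,0,0.2],[0.6,0,0,0,0.2],[0.55,0,0,0,0.2],[0,0,0,0,-1]],
  ],
)

```text
t: 2.98
ee_pos: [612.2, 75.9, 116.1]
eef_rot: [-85.1, 89.5, -177.4]
force: [-0.7, 0.1, -1.0]
grip_width: 0.475
```

Request:
servo_tool(
  commands=[
    [[0,0,0,0,-1],[0,0,0,0,-1],[0,0,0,0,-1],[0,0,0,0,-1]],
  ],
)

```text
t: 3.32
ee_pos: [617.2, 77.5, 122.8]
eef_rot: [81.0, 89.8, -11.1]
force: [-1.2, -0.6, 3.0]
grip_width: 0.126
```

Request:
servo_tool(
  commands=[
    [[0,0,-0.7,0,-1],[0,0,-0.8,0,-1],[0,0,-0.8,0,-1],[0,0,-0.8,0,-1],[0,0,-0.7,0,-1]],
  ],
)

```text
t: 3.73
ee_pos: [622.1, 231.6, 122.8]
eef_rot: [86.1, 89.8, -6.0]
force: [-1.4, -3.1, 2.9]
grip_width: 0.124
```

Request:
servo_tool(
  commands=[
    [[0,0,-0.05,0,-1],[0,0,-0.05,0,-1],[0,0,-0.03,0,-1]],
  ],
)

```text
t: 3.98
ee_pos: [622.3, 236.4, 122.8]
eef_rot: [120.9, 89.8, 28.8]
force: [-3.6, 1.8, 7.0]
grip_width: 0.129
```

Run:
```python
from h import *
plan((610,78,160),-91.7)
w=cam("scene"); crop(w,270,100,500,340,2.4,"pics/e.png")
plan((610,78,160),-91.7)
```

```text
t 4.0 pos [622.3 236.4 122.8] toolz yaw -92.1 units [-0.94 -0.16  3.97] F [-3.6  1.8  7. ] w 0.13 q6 105
turn units (about tool x) -0.08
t 4.0 pos [622.3 236.1 122.8] toolz yaw -92.1 units [-0.94 -0.16  3.96] F [-3.1  1.8  5.9] w 0.13 q6 105
turn units (about tool x) -0.08
```

View pics/e.png

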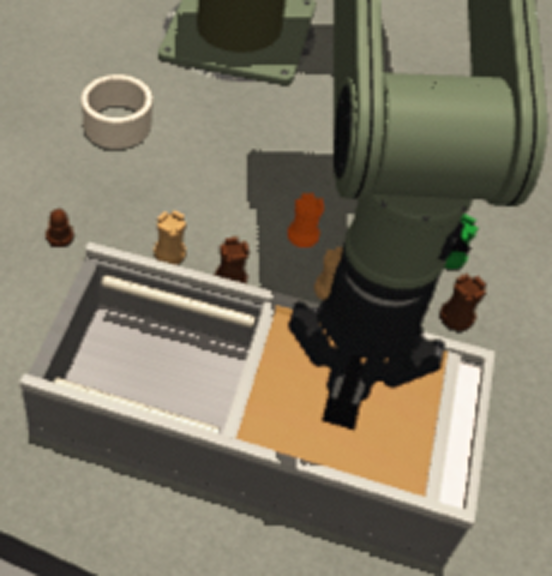

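Request:
servo_tool(
  commands=[
    [[0,0,-0.08,0,-1],[0,0,-0.08,0,-1],[0,0,0,0,-1]],
  ],
)

```text
t: 4.28
ee_pos: [622.4, 240.2, 122.8]
eef_rot: [49.6, 89.9, -42.6]
force: [-4.5, -2.1, 7.4]
grip_width: 0.125
```

Request:
servo_tool(
  commands=[
    [[0,0,0,0,0.2],[0,0,0,0,0.2],[0,0,0,0,0.2],[-0.7,0,0,0,0.2],[-0.8,0,0,0,0.2]],
  ],
)

```text
t: 4.7
ee_pos: [619.0, 240.5, 176.5]
eef_rot: [-74.1, 89.5, -166.3]
force: [0.7, -0.0, -0.1]
grip_width: 0.6
```

Request:
servo_tool(
  commands=[
    [[-0.8,-0.3,0,0,0.2],[0,-0.9,0.2,0,0.4],[0,-0.9,0.2,0,0.4],[0,-0.9,0.2,0,0.4],[0,-0.9,0.2,0,0.4]],
  ],
)

```text
t: 5.12
ee_pos: [463.1, 214.9, 212.1]
eef_rot: [130.1, 90.0, 38.0]
force: [-1.4, -0.4, -0.7]
grip_width: 0.694
```

Run:
```python
from h import *
plan((424,202,160),-90)
w=cam("wrist"); cv2.imwrite("pics/f.png",w["frame"])
w=cam("scene"); cv2.imwrite("pics/f_s.png",w["frame"])
w=cam("side"); cv2.imwrite("pics/f_d.png",w["frame"])
```

```text
t 5.1 pos [463.1 214.9 212.1] toolz yaw -92.2 units [ 1.3  -0.96  0.36] F [-1.4 -0.4 -0.7] w 0.69 q6 107
turn units (about tool x) -0.47
```

View pics/f.png

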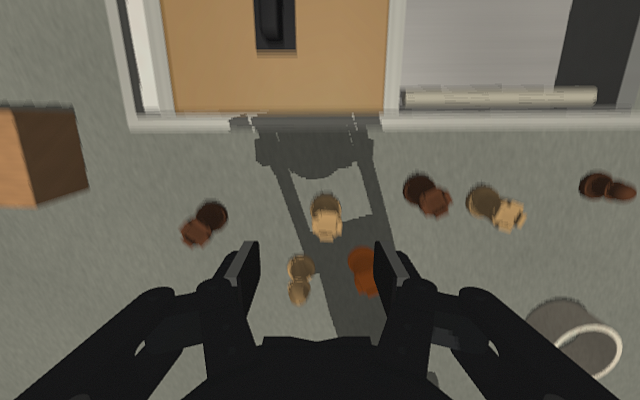

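View pics/f_s.png

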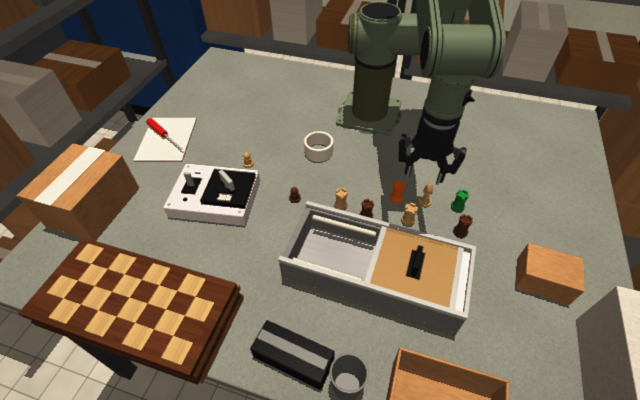

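Run:
```python
from h import *
np.set_printoptions(precision=1,suppress=True)
w=cam("wrist")
crop(w,160,160,560,310,2,"pics/g.png")
for n,a,b in [("D",(196,233),(212,214)),("C",(326,226),(326,206)),("B",(435,202),(419,188)),("A",(509,216),(486,202))]:
    print(n,"top",ray(w,a,58),"foot",ray(w,b,5))
print("tray",[ray(w,p,98) for p in [(403,118),(385,112)]])
s=cam("scene"); crop(s,330,170,490,250,5,"pics/g_s.png")
```

```text
D top [419.9 340.5  58. ] foot [421.7 342.    5. ]
C top [422.8 206.8  58. ] foot [426.8 204.9   5. ]
B top [444.5  97.7  58. ] foot [445.   95.7   5. ]
A top [426.9  21.8  58. ] foot [424.9  15.1   5. ]
tray [array([527.6, 145. ,  98. ]), array([532.7, 159.2,  98. ])]
```

View pics/g.png

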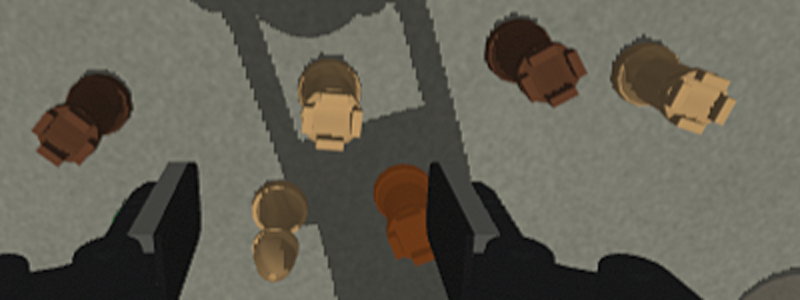

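View pics/g_s.png

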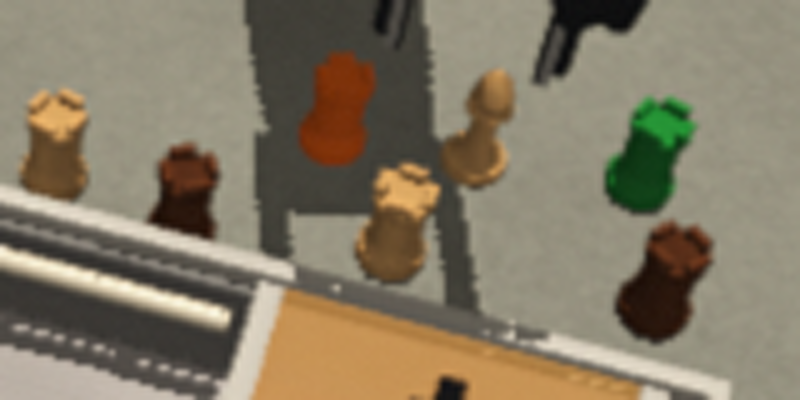

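Request:
servo_tool(
  commands=[
    [[0,-0.47,0.13,0,0.4],[0.2,-0.47,0.13,0,0.4],[0.8,0,0,0,0.4],[0.9,0,0,0,0.4],[0,0,0,0,0.4]],
  ],
)

```text
t: 5.78
ee_pos: [423.5, 205.3, 130.8]
eef_rot: [-72.1, 89.4, -164.3]
force: [-2.6, -1.0, -0.1]
grip_width: 0.699
```

Run:
```python
from h import *
plan((425,206,42),-90)
w=cam("wrist"); cv2.imwrite("pics/h.png",w["frame"])
print(ray(w,(320,200),58))
```

```text
t 5.8 pos [423.5 205.3 130.8] toolz yaw -92.2 units [ 2.22  0.06 -0.03] F [-2.6 -1.  -0.1] w 0.70 q6 107
turn units (about tool x) -0.47
[437.22624534 202.55477991  58.        ]
```

View pics/h.png

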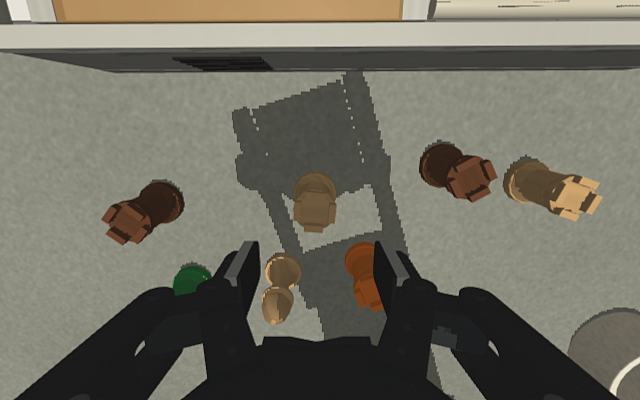

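Run:
```python
from h import *
np.set_printoptions(precision=1,suppress=True)
w=cam("wrist")
for n,a,b in [("C",(314,211),(315,191)),("D",(126,223),(160,200)),("B",(469,178),(441,164)),("A",(572,194),(527,178))]:
    print(n,"top",ray(w,a,58),"foot",ray(w,b,5))
print(proj(w,(425,206,58)),proj(w,(425,206,0)))
s,R=tool();print(s["ee_pos"])
```

```text
C top [430.1 207.7  58. ] foot [430.5 207.1   5. ]
D top [426.  345.4  58. ] foot [427.3 347.5   5. ]
B top [450.4  98.6  58. ] foot [450.7  96.3   5. ]
A top [436.  24.  58.] foot [435.3  19.    5. ]
[316.7 217.5] [316.5 195.2]
[427.2 206.4 135.8]
```

Request:
servo_tool(
  commands=[
    [[0.6,0.05,0,0,0.4],[0.6,0,0,0,0.4],[0.6,0,0,0,0.4],[0.5,0,0,0,0.4],[0,0,0,0,0.4]],
  ],
)

```text
t: 6.3
ee_pos: [428.6, 206.2, 43.1]
eef_rot: [-72.0, 89.8, -164.1]
force: [-0.2, -0.4, 0.4]
grip_width: 0.697
```

Request:
servo_tool(
  commands=[
    [[0,0,0,0,-1],[0,0,0,0,-1],[0,0,0,0,-1],[0,0,0,0,-1],[0,0,0,0,-1]],
  ],
)

```text
t: 6.72
ee_pos: [431.4, 207.1, 46.9]
eef_rot: [105.8, 89.7, 13.6]
force: [0.5, -0.7, 7.8]
grip_width: 0.352
```

Run:
```python
from h import *
plan((585,95,160),-90)
w=cam("wrist"); cv2.imwrite("pics/i.png",w["frame"])
```

```text
t 6.7 pos [431.4 207.1  46.9] toolz yaw -92.1 units [-2.81  3.96  2.65] F [ 0.5 -0.7  7.8] w 0.35 q6 107
turn units (about tool x) -0.46
```

View pics/i.png

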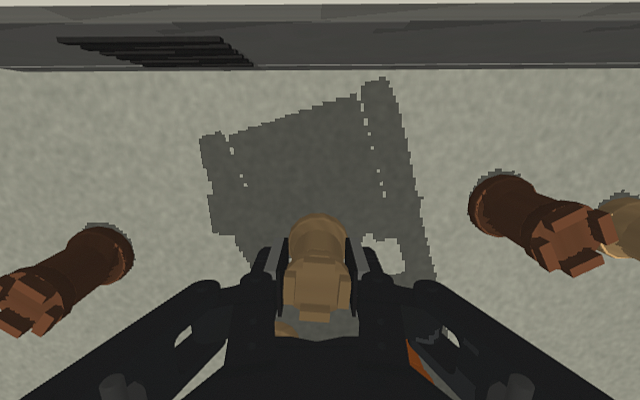

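Request:
servo_tool(
  commands=[
    [[-0.5,0,0,0,-1],[-0.8,0,0,0,-1],[-0.9,0,0,0,-1],[-0.8,0.2,0.15,0,-1],[0,0.75,0.5,0,-1]],
  ],
)

```text
t: 7.18
ee_pos: [467.8, 182.2, 172.3]
eef_rot: [113.4, 89.3, 21.5]
force: [1.8, 1.0, -0.5]
grip_width: 0.352
```

Request:
servo_tool(
  commands=[
    [[0,0.75,0.5,0,-1],[0,0.75,0.5,0,-1],[0,0.75,0.5,0,-1],[0,0.75,0.5,0,-1],[0,0,0,0,-1]],
  ],
)

```text
t: 7.6
ee_pos: [588.2, 90.3, 165.9]
eef_rot: [75.8, 89.6, -16.5]
force: [-0.2, -0.0, 0.2]
grip_width: 0.351
```

Run:
```python
from h import *
plan((583,97,66),-90)
w=cam("wrist"); cv2.imwrite("pics/j.png",w["frame"])
w=cam("scene"); crop(w,270,100,500,340,2.4,"pics/j_s.png")
plan((583,97,66),-90)
```

```text
t 7.6 pos [588.2  90.3 165.9] toolz yaw -92.4 units [ 2.5  -0.16 -0.17] F [-0.2 -0.   0.2] w 0.35 q6 93
turn units (about tool x) -0.52
t 7.7 pos [583.4  93.7 164.8] toolz yaw -92.3 units [ 2.47 -0.01 -0.08] F [-0.6  1.2 -0.5] w 0.36 q6 93
turn units (about tool x) -0.49
```

View pics/j.png

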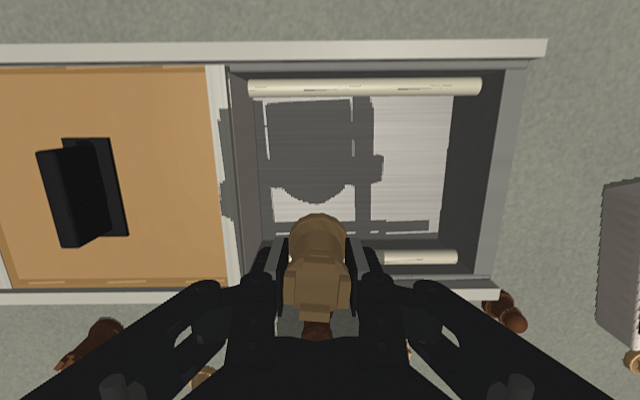

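View pics/j_s.png

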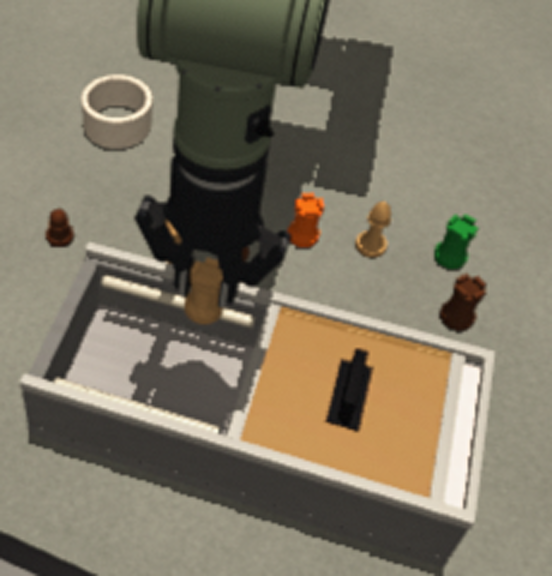

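Request:
servo_tool(
  commands=[
    [[0.5,0.1,-0.05,0,-1],[0.7,0,0,0,-1],[0.7,0,0,0,-1],[0.45,0,0,0,-1],[0,0,0,0,-1]],
  ],
)

```text
t: 8.12
ee_pos: [581.1, 97.6, 65.7]
eef_rot: [-88.7, 89.4, 179.2]
force: [-0.7, -0.1, -1.1]
grip_width: 0.35
```

Request:
servo_tool(
  commands=[
    [[0.05,0,0,0,-1],[0,0,0,0,-1]],
  ],
)

```text
t: 8.28
ee_pos: [586.9, 97.2, 69.6]
eef_rot: [97.6, 89.9, 5.5]
force: [1.1, 0.4, -0.6]
grip_width: 0.348
```

Run:
```python
from h import *
plan((583,97,66),-90)
w=cam("wrist"); cv2.imwrite("pics/k.png",w["frame"])
plan((583,97,66),-90)
```

```text
t 8.3 pos [586.9  97.2  69.6] toolz yaw -92.1 units [ 0.09 -0.1   0.01] F [ 1.1  0.4 -0.6] w 0.35 q6 93
turn units (about tool x) -0.45
t 8.3 pos [587.6  97.1  70.2] toolz yaw -92.1 units [ 0.11 -0.12  0.01] F [ 0.2  0.5 -0.1] w 0.35 q6 93
turn units (about tool x) -0.46
```

View pics/k.png

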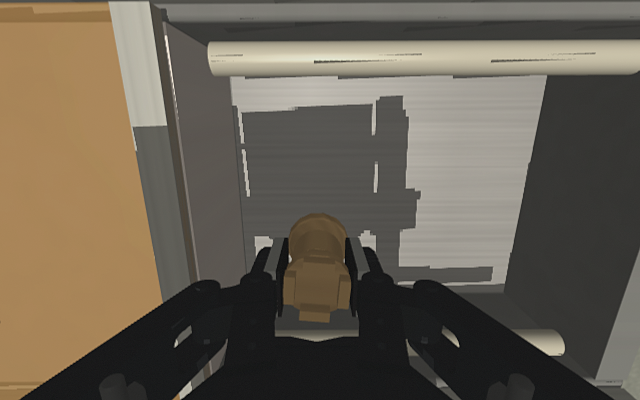

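Request:
servo_tool(
  commands=[
    [[0.05,0,0,0,-1],[0.05,0,0,0,-1],[0.05,0,0,0,-1],[0,0,0,0,-1],[0,0,0,0,-1]],
  ],
)

```text
t: 8.75
ee_pos: [587.3, 96.5, 63.0]
eef_rot: [99.1, 89.9, 7.0]
force: [0.4, -0.3, 2.6]
grip_width: 0.357
```

Request:
servo_tool(
  commands=[
    [[0,0,0,0,0.1],[0,0,0,0,0.1],[0,0,0,0,0.1],[-0.4,0,0,0,0.1],[-0.8,0,0,0,0.1]],
  ],
)

```text
t: 9.17
ee_pos: [582.4, 95.5, 105.8]
eef_rot: [-85.9, 89.3, -178.2]
force: [0.1, 0.1, 0.7]
grip_width: 0.546
```

Request:
servo_tool(
  commands=[
    [[-0.9,0,0,0,0.1],[-0.9,-0.3,0.0,0,0.1],[0,-0.95,0,0,0.4],[0,-0.95,0,0,0.4],[0,-0.95,0,0,0.4]],
  ],
)

```text
t: 9.58
ee_pos: [459.9, 101.1, 183.0]
eef_rot: [95.5, 89.9, 3.3]
force: [0.3, 0.4, -0.8]
grip_width: 0.702
```

Run:
```python
from h import *
plan((447,97,150),-92)
w=cam("wrist"); cv2.imwrite("pics/l.png",w["frame"])
w=cam("scene"); crop(w,270,100,500,340,2.4,"pics/l_s.png")
```

```text
t 9.6 pos [459.9 101.1 183. ] toolz yaw -92.2 units [ 0.83 -0.32  0.11] F [ 0.3  0.4 -0.8] w 0.70 q6 94
turn units (about tool x) -0.03
```

View pics/l.png

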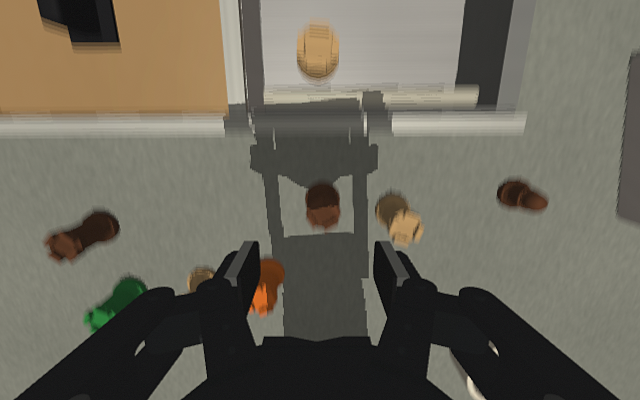

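View pics/l_s.png

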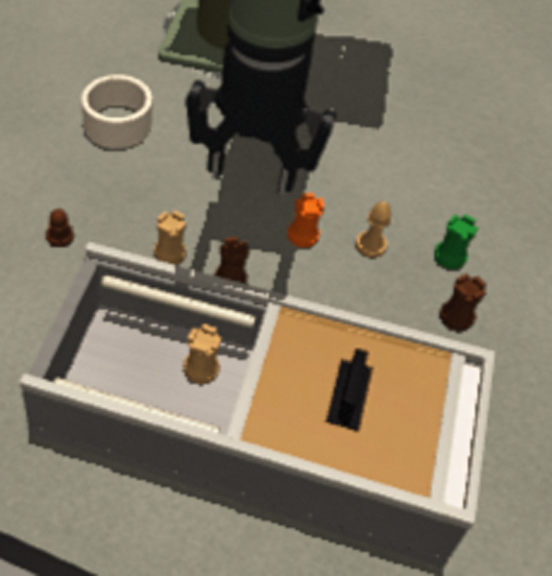

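Request:
servo_tool(
  commands=[
    [[0.5,-0.2,0.08,0,0.3],[0.6,-0.15,0,0,0.3],[0.4,0,0,0,0.3],[0,0,0,0,0.3],[0,0,0,0,0.3]],
  ],
)

```text
t: 10.1
ee_pos: [446.1, 98.4, 121.7]
eef_rot: [-86.0, 89.9, -178.2]
force: [0.2, 0.8, 0.4]
grip_width: 0.65
```

Run:
```python
from h import *
plan((447,97,45),-92)
w=cam("wrist"); cv2.imwrite("pics/m.png",w["frame"])
plan((447,97,45),-92)
print(proj(w,(447,97,58)),proj(w,(447,97,5)),ray(w,(320,200),58),ray(w,(320,200),5))
```

```text
t 10.1 pos [446.1  98.4 121.7] toolz yaw -92.1 units [1.92 0.03 0.03] F [0.2 0.8 0.4] w 0.65 q6 94
turn units (about tool x) -0.03
t 10.2 pos [447.4  98.5 122.8] toolz yaw -92.1 units [ 1.94 -0.01  0.04] F [ 0.9 -0.2 -0.1] w 0.65 q6 94
turn units (about tool x) -0.03
[319.25676517 222.647125  ] [318.68146556 200.20765694] [463.25116301  95.95205107  58.        ] [447.14556837  95.85704793   5.        ]
```

View pics/m.png

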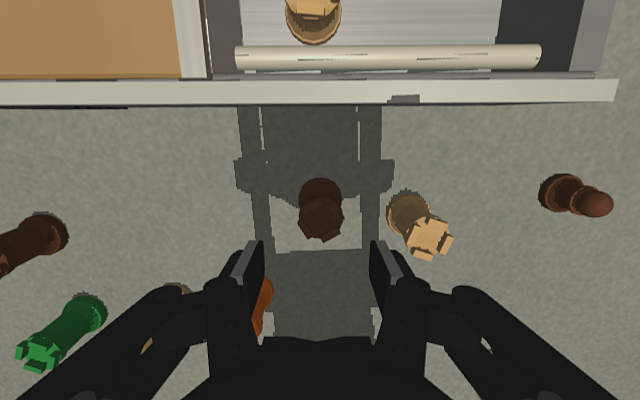

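Run:
```python
from h import *
np.set_printoptions(precision=1,suppress=True)
w=cam("wrist")
print(ray(w,(408,213),5),ray(w,(388,213),5),ray(w,(430,238),58))
```

```text
[433.6  19.1   5. ] [434.3  36.6   5. ] [433.6  19.6  58. ]
```

Request:
servo_tool(
  commands=[
    [[0.5,0.02,0.03,0,0.3],[0.5,0,0,0,0.3],[0.5,0,0,0,0.3],[0.4,0,0,0,0.3],[0,0,0,0,-1]],
  ],
)

```text
t: 10.62
ee_pos: [446.2, 97.2, 44.7]
eef_rot: [-86.4, 89.8, -178.5]
force: [-0.0, 0.1, -1.0]
grip_width: 0.528
```

Request:
servo_tool(
  commands=[
    [[0,0,0,0,-1],[0,0,0,0,-1],[0,0,0,0,-1],[0,0,0,0,-1]],
  ],
)

```text
t: 10.95
ee_pos: [448.7, 97.3, 47.7]
eef_rot: [93.7, 89.8, 1.5]
force: [-0.2, 0.4, -0.1]
grip_width: 0.357
```

Run:
```python
from h import *
plan((650,97,165),-92)
```

```text
t 10.9 pos [448.7  97.3  47.7] toolz yaw -92.1 units [-2.92  5.04 -0.18] F [-0.2  0.4 -0.1] w 0.36 q6 94
turn units (about tool x) -0.03
```

Request:
servo_tool(
  commands=[
    [[-0.5,0,0,0,-1],[-0.8,0,0,0,-1],[-0.9,0,0,0,-1],[-0.75,0.3,-0.03,0,-1],[0,0.9,-0.03,0,-1]],
  ],
)

```text
t: 11.37
ee_pos: [497.2, 98.7, 172.2]
eef_rot: [95.2, 89.4, 3.1]
force: [1.9, -0.2, 0.4]
grip_width: 0.359
```

Request:
servo_tool(
  commands=[
    [[0,0.95,-0.03,0,-1],[0,0.95,-0.03,0,-1],[0,0.95,-0.03,0,-1],[0,0.85,-0.03,0,-1],[0,0,0,0,-1]],
  ],
)

```text
t: 11.78
ee_pos: [649.4, 96.4, 164.4]
eef_rot: [90.8, 89.7, -1.4]
force: [-0.4, -0.1, 0.8]
grip_width: 0.36
```

Run:
```python
from h import *
w=cam("wrist"); cv2.imwrite("pics/n.png",w["frame"])
plan((647,97,64),-92)
```

```text
t 11.8 pos [646.3  96.7 164.1] toolz yaw -92.2 units [ 2.5   0.01 -0.01] F [-1.2 -0.  -0.7] w 0.36 q6 93
turn units (about tool x) -0.04
```

View pics/n.png

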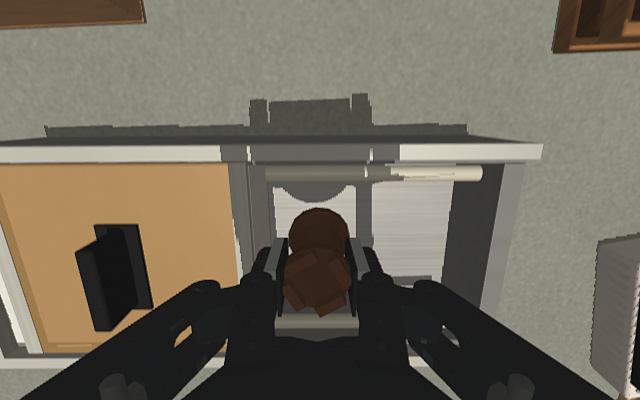

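Request:
servo_tool(
  commands=[
    [[0.6,0,0,0,-1],[0.8,0,0,0,-1],[0.7,0,0,0,-1],[0.3,0,0,0,-1],[0.05,0,0,0,-1]],
  ],
)

```text
t: 12.25
ee_pos: [640.6, 97.1, 63.9]
eef_rot: [-86.1, 89.7, -178.2]
force: [-0.5, -0.4, -0.3]
grip_width: 0.354
```

Request:
servo_tool(
  commands=[
    [[0.05,0,0,0,-1],[0.03,0,0,0,-1],[0,0,0,0,-1]],
  ],
)

```text
t: 12.5
ee_pos: [644.7, 97.3, 65.1]
eef_rot: [93.7, 89.8, 1.6]
force: [-0.8, 0.6, -0.6]
grip_width: 0.354
```

Request:
servo_tool(
  commands=[
    [[0.04,0,0,0,-1],[0.03,0,0,0,-1],[0,0,0,0,-1]],
  ],
)

```text
t: 12.75
ee_pos: [645.3, 97.0, 63.0]
eef_rot: [89.3, 89.8, -2.8]
force: [-0.8, -1.3, 6.8]
grip_width: 0.356
```

Contact. Release, rise, and move over to A (432,19).

Request:
servo_tool(
  commands=[
    [[0,0,0,0,0.1],[0,0,0,0,0.1],[0,0,0,0,0.1],[-0.4,0,0,0,0.1],[-0.8,0,0,0,0.1]],
  ],
)

```text
t: 13.17
ee_pos: [640.0, 95.6, 104.3]
eef_rot: [-86.0, 89.4, -178.2]
force: [-0.2, 0.9, 0.2]
grip_width: 0.555
```

Request:
servo_tool(
  commands=[
    [[-0.9,0,0,0,0.1],[-0.9,-0.3,0.0,0,0.1],[0,-0.9,0.35,0,0.3],[0,-0.9,0.35,0,0.3],[0,-0.9,0.35,0,0.3]],
  ],
)

```text
t: 13.58
ee_pos: [521.9, 59.4, 182.2]
eef_rot: [87.9, 89.8, -4.2]
force: [-0.4, -1.1, 0.1]
grip_width: 0.651
```

Request:
servo_tool(
  commands=[
    [[0,-0.9,0.4,0,0.3],[0,-0.9,0.4,0,0.3],[0.2,-0.5,0.2,0,0.3],[0,0,0,0,0.3],[0,0,0,0,0.3]],
  ],
)

```text
t: 14.0
ee_pos: [428.0, 22.9, 172.7]
eef_rot: [96.0, 89.9, 3.8]
force: [0.5, -0.3, 0.5]
grip_width: 0.653
```

Run:
```python
from h import *
w=cam("wrist"); cv2.imwrite("pics/o.png",w["frame"])
plan((432,19,45),-92)
print(proj(w,(432,19.5,58)),proj(w,(432,19.5,5)))
w=cam("scene"); crop(w,270,100,500,340,2.4,"pics/o_s.png")
```

```text
t 14.1 pos [429.4  23.  173.3] toolz yaw -92.2 units [3.21 0.06 0.1 ] F [-0.4  0.2  0.4] w 0.65 q6 84
turn units (about tool x) -0.04
[320.97085531 197.6672398 ] [320.20981288 183.25931595]
```

View pics/o.png

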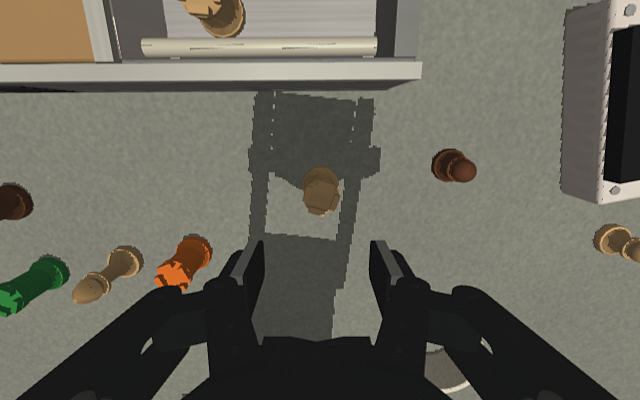

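View pics/o_s.png

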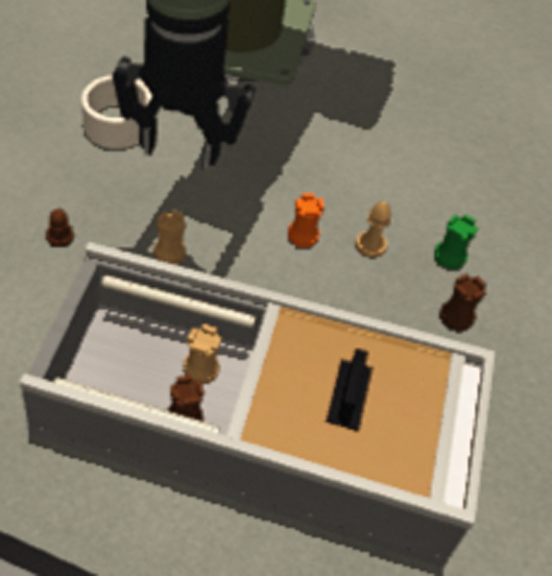

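Request:
servo_tool(
  commands=[
    [[0.6,0.06,0.09,0,0.3],[0.8,0,0,0,0.3],[0.8,0,0,0,0.3],[0.7,0,0,0,0.3],[0.3,0,0,0,0.3]],
  ],
)

```text
t: 14.52
ee_pos: [430.1, 20.0, 41.2]
eef_rot: [-98.5, 89.7, 169.5]
force: [-0.3, -0.3, 0.6]
grip_width: 0.652
```

Request:
servo_tool(
  commands=[
    [[0,0,0,0,-1],[0,0,0,0,-1],[0,0,0,0,-1],[0,0,0,0,-1],[0,0,0,0,-1]],
  ],
)

```text
t: 14.93
ee_pos: [432.5, 19.3, 45.6]
eef_rot: [83.8, 89.8, -8.3]
force: [0.4, 0.1, 0.3]
grip_width: 0.354
```

Run:
```python
from h import *
plan((587,25,165),-92)
```

```text
t 14.9 pos [432.5  19.3  45.6] toolz yaw -92.1 units [-2.97  3.87 -0.28] F [0.4 0.1 0.3] w 0.35 q6 83
turn units (about tool x) -0.03
```

Request:
servo_tool(
  commands=[
    [[-0.5,0,0,0,-1],[-0.8,0,0,0,-1],[-0.9,0,0,0,-1],[-0.75,0.2,-0.02,0,-1],[0,0.75,-0.04,0,-1]],
  ],
)

```text
t: 15.35
ee_pos: [471.3, 20.2, 170.1]
eef_rot: [83.2, 89.3, -8.9]
force: [1.8, -1.5, -0.5]
grip_width: 0.356
```

Request:
servo_tool(
  commands=[
    [[0,0.75,-0.05,0,-1],[0,0.75,-0.05,0,-1],[0,0.75,-0.05,0,-1],[0,0.75,-0.05,0,-1],[0,0,0,0,-1]],
  ],
)

```text
t: 15.77
ee_pos: [594.7, 23.6, 163.6]
eef_rot: [88.3, 89.6, -3.8]
force: [1.0, 0.1, -0.0]
grip_width: 0.357
```

Run:
```python
from h import *
w=cam("wrist"); cv2.imwrite("pics/p.png",w["frame"])
plan((590,24,64),-92)
```

```text
t 15.8 pos [591.8  23.7 163.1] toolz yaw -92.1 units [ 2.48 -0.05 -0.01] F [-0.4 -0.1 -0.7] w 0.35 q6 86
turn units (about tool x) -0.03
```

View pics/p.png

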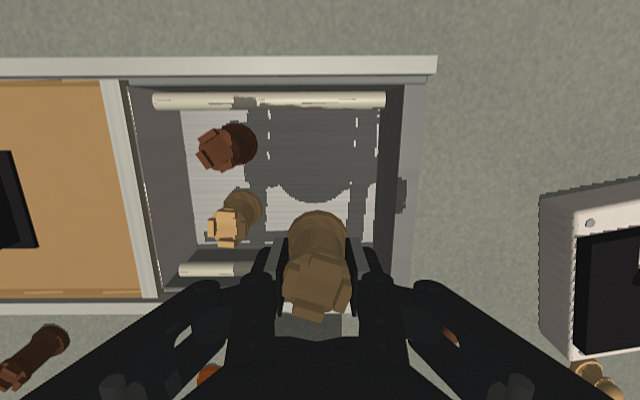

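Request:
servo_tool(
  commands=[
    [[0.6,0,0,0,-1],[0.8,0,0,0,-1],[0.7,0,0,0,-1],[0.3,0,0,0,-1],[0.05,0,0,0,-1]],
  ],
)

```text
t: 16.23
ee_pos: [585.5, 24.2, 61.4]
eef_rot: [-93.5, 89.6, 174.4]
force: [-0.9, 0.4, -0.7]
grip_width: 0.359
```

Request:
servo_tool(
  commands=[
    [[0.05,0,0,0,-1],[0.04,0,0,0,-1],[0.03,0,0,0,-1],[0,0,0,0,-1]],
  ],
)

```text
t: 16.57
ee_pos: [590.4, 23.8, 61.2]
eef_rot: [86.0, 89.8, -6.1]
force: [-0.3, 0.5, 0.3]
grip_width: 0.351
```

Request:
servo_tool(
  commands=[
    [[0.04,0,0,0,-1],[0,0,0,0,-1]],
  ],
)

```text
t: 16.73
ee_pos: [590.8, 23.8, 60.3]
eef_rot: [85.4, 89.8, -6.7]
force: [-1.7, 0.4, 5.4]
grip_width: 0.357
```

Request:
servo_tool(
  commands=[
    [[0,0,0,0,0.1],[0,0,0,0,0.1],[0,0,0,0,0.1],[-0.4,0,0,0,0.1],[-0.8,0,0,0,0.1]],
  ],
)

```text
t: 17.15
ee_pos: [584.9, 24.3, 101.5]
eef_rot: [-94.1, 89.4, 173.7]
force: [-0.3, 0.8, 0.6]
grip_width: 0.546
```

Request:
servo_tool(
  commands=[
    [[-0.9,0,0,0,0.1],[-0.9,-0.2,0.0,0,0.1],[0,-0.5,-0.8,0,0.3],[0,-0.5,-0.8,0,0.3],[0,-0.5,-0.8,0,0.3]],
  ],
)

```text
t: 17.57
ee_pos: [524.8, 122.9, 179.1]
eef_rot: [101.9, 89.9, 9.6]
force: [0.6, 0.8, 0.1]
grip_width: 0.648
```

Request:
servo_tool(
  commands=[
    [[0,-0.5,-0.8,0,0.3],[0,-0.5,-0.8,0,0.3],[0,-0.5,-0.8,0,0.3],[0,-0.5,-0.8,0,0.3],[0,-0.5,-0.8,0,0.3]],
  ],
)

```text
t: 17.98
ee_pos: [429.5, 287.3, 177.9]
eef_rot: [127.0, 90.0, 34.9]
force: [0.4, 0.5, -0.7]
grip_width: 0.646
```

Request:
servo_tool(
  commands=[
    [[0,-0.1,-0.8,0,0.3],[0,0,-0.7,0,0.3],[0,0,0,0,0.3],[0,0,0,0,0.3]],
  ],
)

```text
t: 18.32
ee_pos: [428.5, 347.2, 177.7]
eef_rot: [-6.2, 90.0, -98.2]
force: [-0.0, -0.8, 0.6]
grip_width: 0.65
```

Run:
```python
from h import *
w=cam("wrist"); cv2.imwrite("pics/q.png",w["frame"])
plan((424,344,45),-92)
print(proj(w,(424,344,58)),proj(w,(424,344,5)))
w=cam("scene"); crop(w,270,100,500,340,2.4,"pics/q_s.png")
```

```text
t 18.4 pos [428.6 346.  177.5] toolz yaw -92.1 units [ 3.31 -0.11  0.05] F [ 0.4 -0.9  0. ] w 0.65 q6 122
turn units (about tool x) -0.01
[320.80035494 205.33978319] [320.05771664 189.93903222]
```

View pics/q.png

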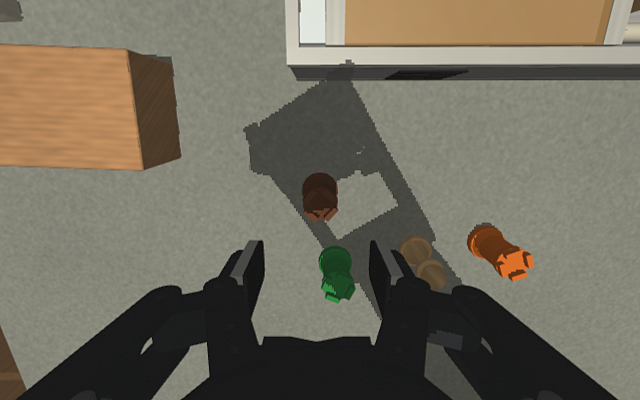

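View pics/q_s.png

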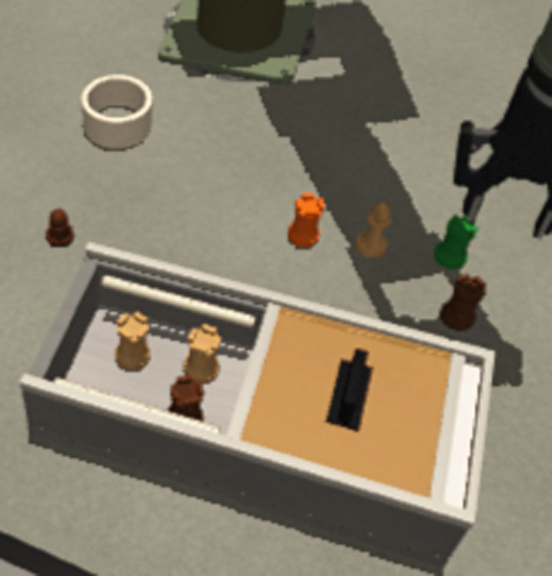

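Request:
servo_tool(
  commands=[
    [[0.6,-0.07,0.04,0,0.3],[0.8,0,0,0,0.3],[0.8,0,0,0,0.3],[0.7,0,0,0,0.3],[0.3,0,0,0,0.3]],
  ],
)

```text
t: 18.83
ee_pos: [423.6, 341.3, 45.8]
eef_rot: [-56.2, 89.5, -148.5]
force: [-1.1, -0.6, 0.1]
grip_width: 0.649
```

Request:
servo_tool(
  commands=[
    [[0,0,0,0,-1],[0,0,0,0,-1],[0,0,0,0,-1],[0,0,0,0,-1],[0,0,0,0,-1]],
  ],
)

```text
t: 19.25
ee_pos: [427.6, 345.4, 51.9]
eef_rot: [121.6, 89.8, 29.5]
force: [-0.0, -0.8, 0.2]
grip_width: 0.358
```

Run:
```python
from h import *
w=cam("wrist"); cv2.imwrite("pics/r.png",w["frame"])
plan((645,24,168),-92)
```

```text
t 19.3 pos [427.3 345.3  51.6] toolz yaw -92.1 units [-2.91  5.75  7.82] F [ 0.1 -0.1 -0.3] w 0.36 q6 122
turn units (about tool x) -0.03
```

View pics/r.png

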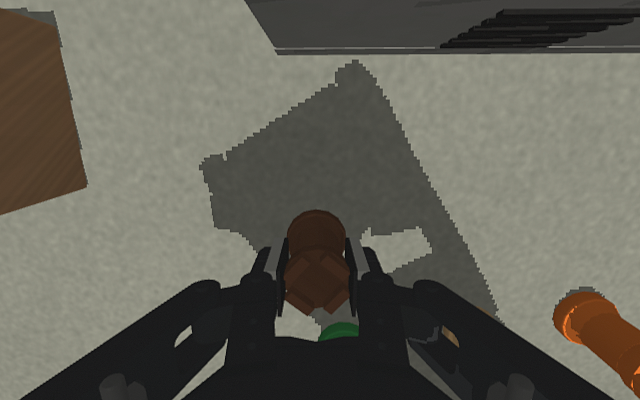

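Request:
servo_tool(
  commands=[
    [[-0.6,0,0,0,-1],[-0.9,0,0,0,-1],[-0.95,0,0,0,-1],[-0.95,0,0,0,-1],[0,0.3,0.75,0,-1]],
  ],
)

```text
t: 19.72
ee_pos: [441.2, 320.6, 196.4]
eef_rot: [127.3, 88.8, 35.5]
force: [2.8, 0.7, 1.0]
grip_width: 0.353
```

Request:
servo_tool(
  commands=[
    [[0,0.5,0.8,0,-1],[0,0.5,0.8,0,-1],[0,0.5,0.8,0,-1],[0,0.5,0.8,0,-1],[0,0.5,0.8,0,-1]],
  ],
)

```text
t: 20.13
ee_pos: [531.8, 149.2, 187.0]
eef_rot: [100.6, 89.9, 8.5]
force: [0.6, 0.6, -0.8]
grip_width: 0.354
```

Request:
servo_tool(
  commands=[
    [[0,0.6,0.75,0,-1],[0,0.6,0.75,0,-1],[0,0.6,0.7,0,-1],[0,0.6,0.6,0,-1],[0,0.5,0.3,0,-1]],
  ],
)

```text
t: 20.55
ee_pos: [644.0, 18.8, 186.9]
eef_rot: [55.8, 89.9, -36.5]
force: [-0.2, 0.4, 0.1]
grip_width: 0.353
```

Run:
```python
from h import *
w=cam("wrist"); cv2.imwrite("pics/s.png",w["frame"])
plan((645,24,70),-92)
```

```text
t 20.6 pos [647.3  17.  187.1] toolz yaw -92.4 units [ 2.93 -0.09 -0.18] F [ 3.3 -1.6  0. ] w 0.35 q6 86
turn units (about tool x) -0.08
```

View pics/s.png

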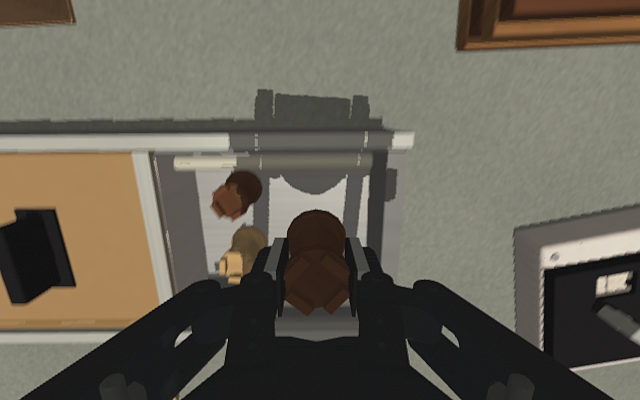

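Request:
servo_tool(
  commands=[
    [[0.6,-0.04,-0.15,0,-1],[0.8,0,0,0,-1],[0.8,0,0,0,-1],[0.5,0,0,0,-1],[0.2,0,0,0,-1]],
  ],
)

```text
t: 21.02
ee_pos: [637.7, 29.1, 66.1]
eef_rot: [-94.5, 89.6, 173.4]
force: [-9.6, 4.7, 45.4]
grip_width: 0.355
```

Request:
servo_tool(
  commands=[
    [[0,0,0,0,-1],[0,0,0,0,-1],[0,0,0,0,-1]],
  ],
)

```text
t: 21.27
ee_pos: [642.3, 28.5, 71.7]
eef_rot: [86.5, 89.8, -5.6]
force: [0.4, -0.4, -0.1]
grip_width: 0.347
```

Run:
```python
from h import *
w=cam("wrist"); cv2.imwrite("pics/t.png",w["frame"])
plan((645,24,70),-92)
w=cam("scene"); crop(w,270,180,500,340,3.4,"pics/t_s.png")
```

```text
t 21.3 pos [642.3  28.4  71.8] toolz yaw -92.1 units [0.05 0.07 0.11] F [ 0.  -0.5 -0.5] w 0.35 q6 87
turn units (about tool x) -0.03
```

View pics/t.png

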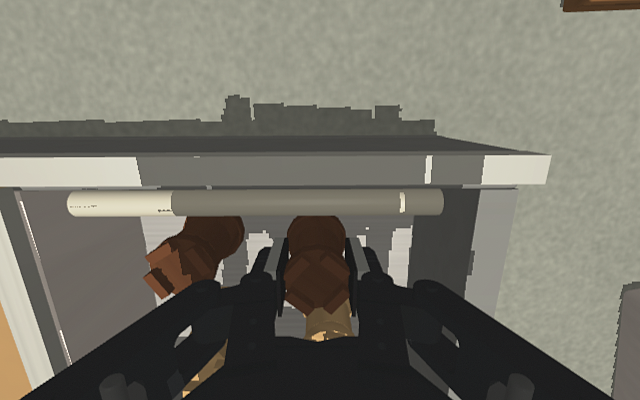

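View pics/t_s.png

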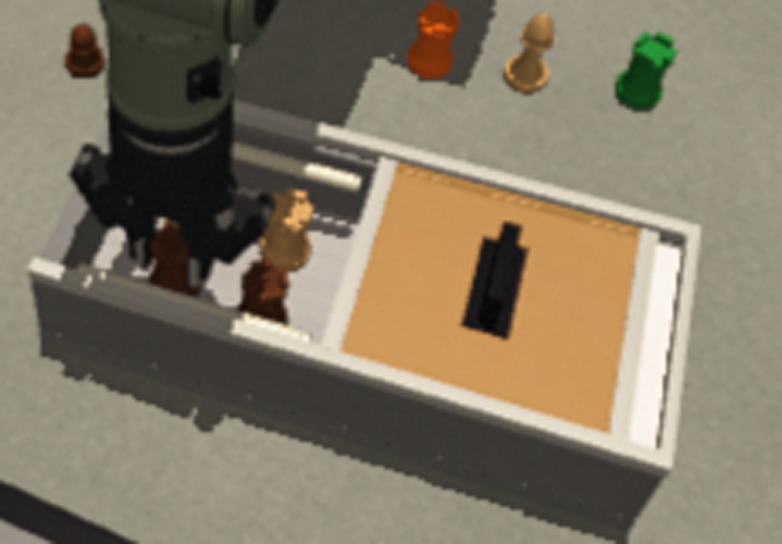

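Request:
servo_tool(
  commands=[
    [[0.05,0.03,0.05,0,-1],[0.03,0,0,0,-1],[0,0,0,0,-1],[0,0,0,0,-1]],
  ],
)

```text
t: 21.7
ee_pos: [642.0, 26.3, 66.6]
eef_rot: [-108.3, 90.0, 159.6]
force: [-1.4, 0.8, -0.5]
grip_width: 0.355
```

Request:
servo_tool(
  commands=[
    [[0.03,0,0,0,-1],[0.02,0,0,0,-1],[0,0,0,0,-1]],
  ],
)

```text
t: 21.95
ee_pos: [642.5, 26.3, 66.3]
eef_rot: [74.2, 90.0, -17.9]
force: [-3.0, 0.2, 7.5]
grip_width: 0.354
```

Request:
servo_tool(
  commands=[
    [[0,0,0,0,0.1],[0,0,0,0,0.1],[0,0,0,0,0.1],[-0.4,0,0,0,0.1],[-0.8,0,0,0,0.1]],
  ],
)

```text
t: 22.37
ee_pos: [637.7, 26.7, 107.4]
eef_rot: [-93.3, 89.3, 174.5]
force: [-1.0, 0.9, -0.2]
grip_width: 0.547
```

Request:
servo_tool(
  commands=[
    [[-0.9,0,0,0,0.1],[-0.9,-0.1,0.0,0,0.1],[0,-0.1,-0.9,0,0.2],[0,-0.1,-0.9,0,0.2],[0,-0.1,-0.9,0,0.2]],
  ],
)

```text
t: 22.78
ee_pos: [630.7, 135.4, 186.0]
eef_rot: [101.2, 89.9, 8.9]
force: [0.8, 0.5, -0.8]
grip_width: 0.599
```

Request:
servo_tool(
  commands=[
    [[0,-0.1,-0.9,0,0.2],[0,-0.1,-0.9,0,0.2],[0,-0.1,-0.8,0,0.2],[0,0,0,0,0.2],[0,0,0,0,0.2]],
  ],
)

```text
t: 23.2
ee_pos: [621.2, 241.2, 184.1]
eef_rot: [-54.5, 90.0, -146.4]
force: [-0.2, -0.7, 0.2]
grip_width: 0.601
```

Run:
```python
from h import *
w=cam("wrist"); cv2.imwrite("pics/u.png",w["frame"])
plan((618,240.5,121),-92)
w=cam("scene"); cv2.imwrite("pics/u_s.png",w["frame"])
```

```text
t 23.2 pos [621.6 239.7 184.1] toolz yaw -92.0 units [ 1.58 -0.09 -0.02] F [ 0.3 -0.  -0.1] w 0.60 q6 106
turn units (about tool x) -0.01
```

View pics/u.png

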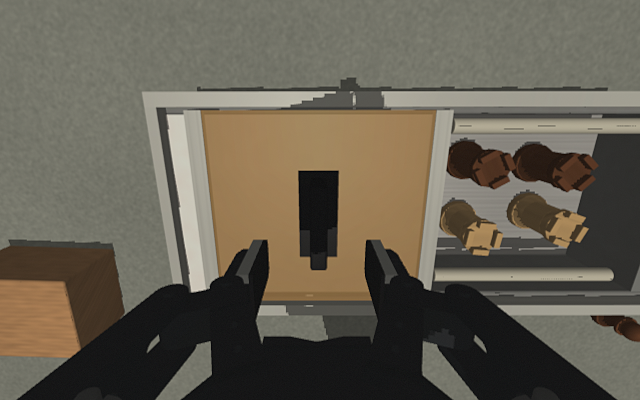

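View pics/u_s.png

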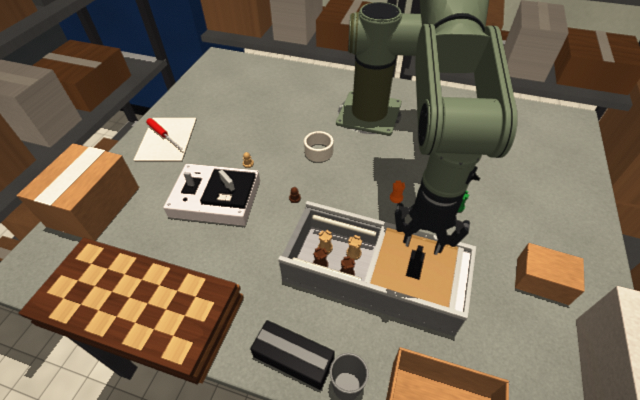

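Request:
servo_tool(
  commands=[
    [[0.5,-0.08,-0.02,0,0.2],[0.6,0,0,0,0.2],[0.45,0,0,0,0.2],[0,0,0,0,0.2],[0,0,0,0,-1]],
  ],
)

```text
t: 23.72
ee_pos: [618.1, 238.3, 121.2]
eef_rot: [-70.6, 89.8, -162.8]
force: [-0.7, -0.5, 0.1]
grip_width: 0.474
```

Request:
servo_tool(
  commands=[
    [[0,0,0,0,-1],[0,0,0,0,-1],[0,0,0,0,-1],[0,0,0,0,-1],[0,0,0,0,-1]],
  ],
)

```text
t: 24.13
ee_pos: [620.4, 240.1, 125.1]
eef_rot: [94.3, 89.8, 2.2]
force: [1.0, -2.5, 5.2]
grip_width: 0.127
```

Request:
servo_tool(
  commands=[
    [[0,0,0.5,0,-1],[0,0,0.7,0,-1],[0,0,0.8,0,-1],[0,0,0.8,0,-1],[0,0,0.8,0,-1]],
  ],
)

```text
t: 24.55
ee_pos: [615.8, 96.5, 125.0]
eef_rot: [109.1, 89.6, 17.1]
force: [4.9, 2.6, 2.6]
grip_width: 0.122
```

Request:
servo_tool(
  commands=[
    [[0,0,0.5,0,-1],[0,0,0.2,0,-1],[0,0,0.05,0,-1],[0,0,0,0,-1]],
  ],
)

```text
t: 24.88
ee_pos: [614.8, 65.5, 125.0]
eef_rot: [86.4, 89.7, -5.7]
force: [3.1, -1.3, 5.7]
grip_width: 0.125
```

Pushing the last centimetre until the stop is felt.

Request:
servo_tool(
  commands=[
    [[0,0,0.08,0,-1],[0,0,0.08,0,-1],[0,0,0.05,0,-1],[0,0,0,0,-1]],
  ],
)

```text
t: 25.22
ee_pos: [614.6, 58.7, 125.1]
eef_rot: [96.1, 89.6, 4.0]
force: [3.4, -0.1, 7.2]
grip_width: 0.123
```

Request:
servo_tool(
  commands=[
    [[0,0,0.05,0,-1],[0,0,0.05,0,-1],[0,0,0,0,-1]],
  ],
)

```text
t: 25.47
ee_pos: [614.5, 55.3, 125.0]
eef_rot: [104.0, 89.6, 11.9]
force: [3.7, 1.2, 5.0]
grip_width: 0.126
```

Request:
servo_tool(
  commands=[
    [[0,0,0.06,0,-1],[0,0,0.06,0,-1],[0,0,0,0,-1]],
  ],
)

```text
t: 25.72
ee_pos: [614.5, 55.1, 125.0]
eef_rot: [143.7, 89.3, 51.7]
force: [4.2, 14.1, 5.7]
grip_width: 0.126
```

Request:
servo_tool(
  commands=[
    [[0,0,0.06,0,-1],[0,0,0,0,-1]],
  ],
)

```text
t: 25.88
ee_pos: [614.5, 55.0, 125.1]
eef_rot: [151.0, 89.1, 58.9]
force: [4.8, 19.7, 5.6]
grip_width: 0.122
```

Run:
```python
from h import *
plan((614,55,125),-92)
w=cam("scene"); crop(w,270,180,500,340,3.4,"pics/v_s.png")
w=cam("wrist"); cv2.imwrite("pics/v.png",w["frame"])
```

```text
t 25.9 pos [614.5  55.  125.1] toolz yaw -92.1 units [ 0.   -0.01  0.  ] F [ 4.8 19.7  5.6] w 0.12 q6 88
turn units (about tool x) -0.01
```

View pics/v_s.png

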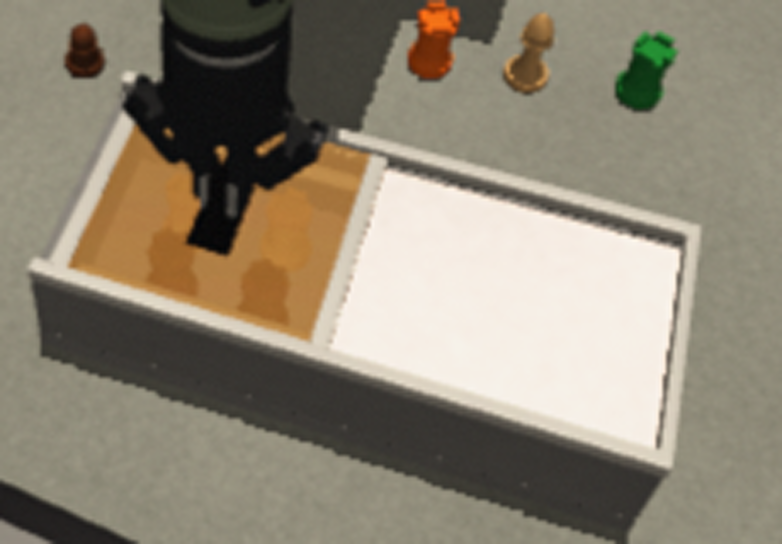

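View pics/v.png

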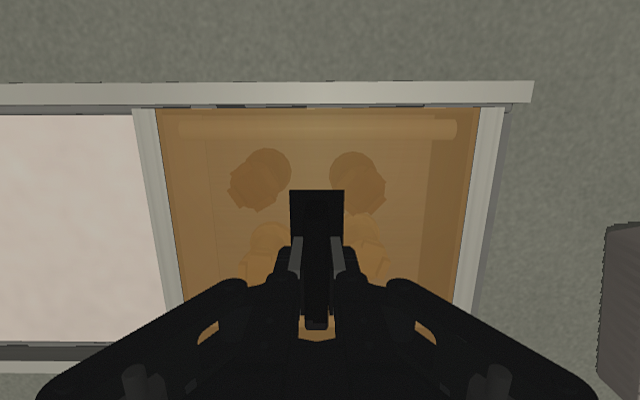

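Request:
servo_tool(
  commands=[
    [[0,0,0,0,0.2],[0,0,0,0,0.2],[0,0,0,0,0.2],[-0.6,0,0,0,0.2],[-0.8,0,0,0,0.2]],
  ],
)

```text
t: 26.4
ee_pos: [607.8, 46.7, 174.3]
eef_rot: [-90.2, 89.4, 177.6]
force: [0.1, -0.7, -0.6]
grip_width: 0.597
```

Run:
```python
from h import *
plan((503.5,-279,200),-34)
w=cam("scene"); crop(w,270,180,500,340,3.4,"pics/w_s.png")
```

```text
t 26.4 pos [607.8  46.7 174.3] toolz yaw -92.2 units [-0.62 -2.3   8.23] F [ 0.1 -0.7 -0.6] w 0.60 q6 88
turn units (about tool x) -12.69
```

View pics/w_s.png

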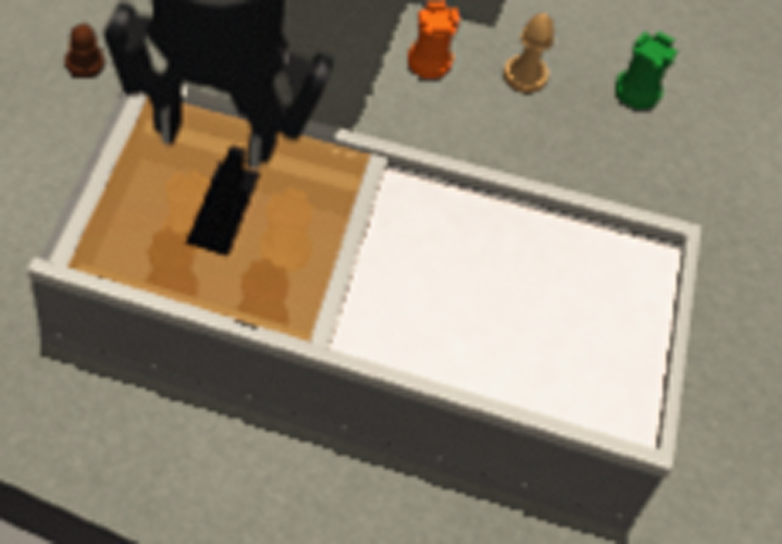

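Request:
servo_tool(
  commands=[
    [[-0.5,0,0.5,0,0.4],[-0.1,-0.25,0.9,0,0.4],[0,-0.25,0.9,0,0.4],[0,-0.25,0.9,0,0.4],[0,-0.25,0.9,0,0.4]],
  ],
)

```text
t: 26.87
ee_pos: [564.5, -117.2, 202.5]
eef_rot: [-73.3, 90.0, -165.4]
force: [0.4, -0.9, 0.3]
grip_width: 0.697
```

Request:
servo_tool(
  commands=[
    [[0,-0.25,0.9,0,0.2],[0,-0.25,0.9,0,0.2],[0,-0.25,0.9,0,0.2],[0,-0.25,0.9,0,0.2],[0,-0.3,0.5,0,0.2]],
  ],
)

```text
t: 27.28
ee_pos: [506.2, -281.6, 202.4]
eef_rot: [-5.2, 89.9, -97.6]
force: [-0.3, -0.7, 0.2]
grip_width: 0.601
```

Request:
servo_tool(
  commands=[
    [[0,0,0,-0.9,0.2],[0,0,0,-0.9,0.2],[0,0,0,-0.9,0.2],[0,0,0,-0.9,0.2],[0,0,0,-0.9,0.2]],
  ],
)

```text
t: 27.7
ee_pos: [506.7, -277.9, 202.1]
eef_rot: [-140.2, 89.9, 148.4]
force: [0.5, -0.1, -0.5]
grip_width: 0.6
```

Request:
servo_tool(
  commands=[
    [[0,0,0,-0.9,0.2],[0,0,0,-0.9,0.2],[0,0,0,-0.9,0.2],[0,0,0,-0.9,0.2],[0,0,0,-0.9,0.2]],
  ],
)

```text
t: 28.12
ee_pos: [506.8, -277.8, 202.1]
eef_rot: [-158.2, 89.9, 151.0]
force: [1.0, 0.3, -1.1]
grip_width: 0.6
```

Request:
servo_tool(
  commands=[
    [[0,0,0,-0.9,0.2],[0,0,0,-0.9,0.2],[0,0,0,-0.9,0.2],[0,0,0,-0.9,0.2],[0,0,0,0,0.2]],
  ],
)

```text
t: 28.53
ee_pos: [506.9, -277.7, 202.1]
eef_rot: [-175.0, 89.9, 150.6]
force: [0.3, -0.8, -0.1]
grip_width: 0.595
```

Run:
```python
from h import *
w=cam("wrist"); cv2.imwrite("pics/x.png",w["frame"])
plan((503.5,-279,200),-34)
for p in [(503.5,-279,100),(519,-256,100),(488,-302,100)]: print(proj(w,p))
```

```text
t 28.6 pos [ 507.  -277.7  202.2] toolz yaw -34.5 units [ 0.05 -0.08 -0.05] F [-0.3  0.3 -0.1] w 0.60 q6 -3
turn units (about tool x) -0.11
[313.26775161 210.31607505]
[312.94865255 177.11609475]
[313.56632101 241.3800918 ]
```

View pics/x.png

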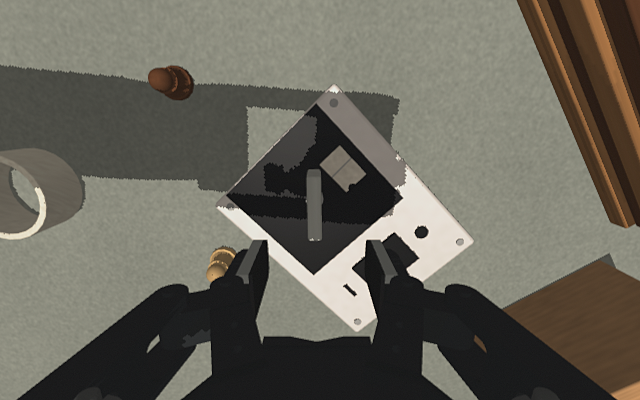

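Run:
```python
from h import *
w=cam("wrist"); crop(w,270,110,430,270,4.5,"pics/x_c.png")
s,R=tool()
d=ray(w,(314,205),100)-s["ee_pos"]; print(R.T@d/40, ray(w,(314,170),100),ray(w,(314,241),100))
```

```text
[ 2.55674007  0.03832334 -0.03620187] [ 523.06228967 -251.80703595  100.        ] [ 488.51340334 -301.89026705  100.        ]
```

View pics/x_c.png

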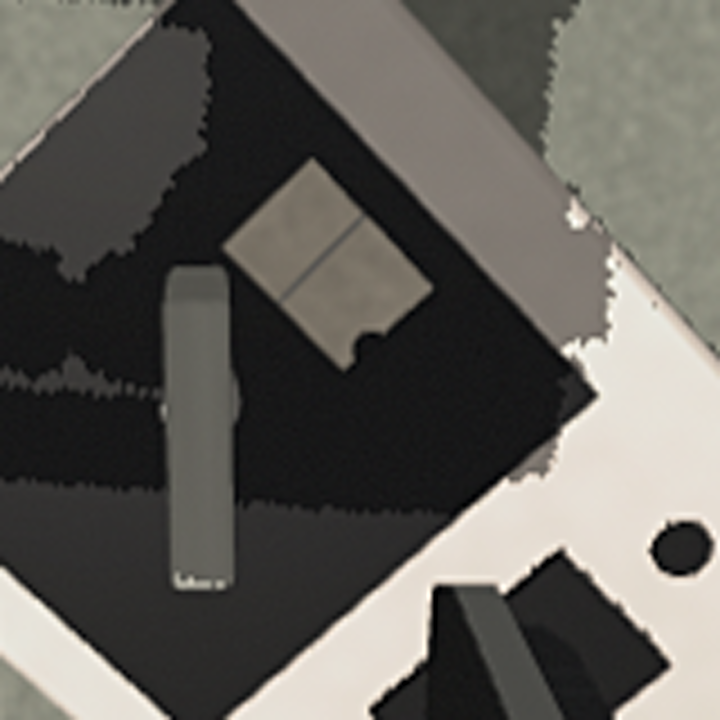

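Request:
servo_tool(
  commands=[
    [[0.6,0,-0.03,0,0.2],[0.7,0,0,0,0.2],[0.7,0,0,0,0.2],[0.5,0,0,0,0.2],[0.2,0,0,0,0.2]],
  ],
)

```text
t: 29.05
ee_pos: [504.0, -275.3, 90.8]
eef_rot: [177.8, 89.6, 143.3]
force: [-0.9, -0.5, 0.1]
grip_width: 0.599
```

Request:
servo_tool(
  commands=[
    [[0,0,0,0,-1],[0,0,0,0,-1],[0,0,0,0,-1],[0,0,0,0,-1],[0,0,0,0,-1]],
  ],
)

```text
t: 29.47
ee_pos: [505.5, -276.2, 96.4]
eef_rot: [-177.5, 89.8, 148.1]
force: [-5.0, 3.5, 5.4]
grip_width: 0.129
```

Run:
```python
from h import *
w=cam("wrist"); cv2.imwrite("pics/y.png",w["frame"])
plan((503.5,-279,200),-34); print(bot.read_state()["torque"])
```

```text
t 29.5 pos [ 505.5 -276.2   96.4] toolz yaw -34.4 units [-2.59 -0.09 -0.01] F [-5.8  3.3  5. ] w 0.13 q6 -3
turn units (about tool x) -0.08
[ 0.58200783  0.86356396 -0.08900357]
```

View pics/y.png

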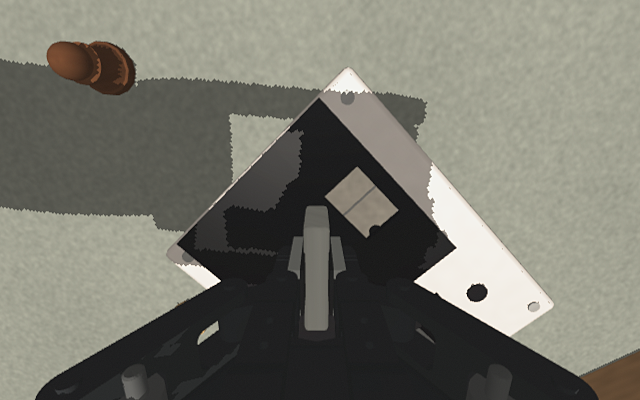

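Request:
servo_tool(
  commands=[
    [[0,0,0,-0.6,-1],[0,0,0,-0.9,-1],[0,0,0,-0.9,-1],[0,0,0,-0.9,-1],[0,0,0,-0.6,-1]],
  ],
)

```text
t: 29.93
ee_pos: [504.4, -275.7, 96.4]
eef_rot: [167.8, 89.7, 151.5]
force: [-9.5, 5.5, 7.7]
grip_width: 0.131
```

Run:
```python
from h import *
w=cam("wrist"); cv2.imwrite("pics/z.png",w["frame"])
plan((503.5,-279,200),-34); print(bot.read_state()["torque"])
```

```text
t 30.0 pos [ 504.4 -275.7   96.4] toolz yaw -16.3 units [-2.59 -0.08 -0.01] F [-8.6  5.   7.3] w 0.13 q6 -21
turn units (about tool x) 3.87
[0.73711448 1.27594971 0.04751752]
```

View pics/z.png

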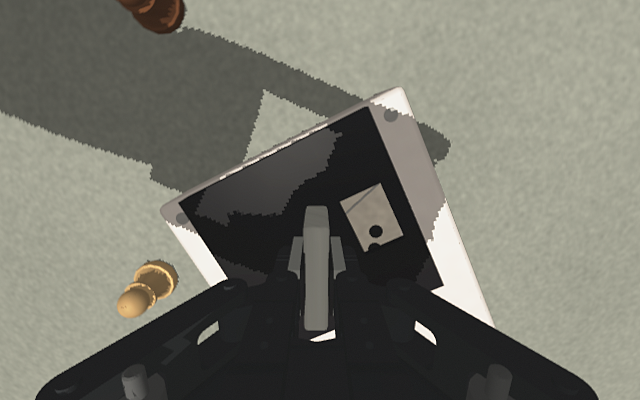

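Request:
servo_tool(
  commands=[
    [[0,0,0,-0.9,-1],[0,0,0,-0.9,-1],[0,0,0,-0.9,-1],[0,0,0,-0.9,-1],[0,0,0,-0.9,-1]],
  ],
)

```text
t: 30.4
ee_pos: [503.0, -275.5, 96.3]
eef_rot: [153.5, 89.5, 157.9]
force: [-14.4, 5.4, 9.8]
grip_width: 0.126
```

Run:
```python
from h import *
w=cam("wrist"); crop(w,220,80,480,300,3,"pics/aa.png")
plan((503.5,-279,200),-34); print(bot.read_state()["torque"])
```

```text
t 30.4 pos [ 502.9 -275.5   96.4] toolz yaw 4.5 units [-2.59 -0.08 -0.01] F [-13.4   5.8  10. ] w 0.13 q6 -42
turn units (about tool x) 8.4
[ 0.71138748  1.89708701 -0.00284713]
```

View pics/aa.png

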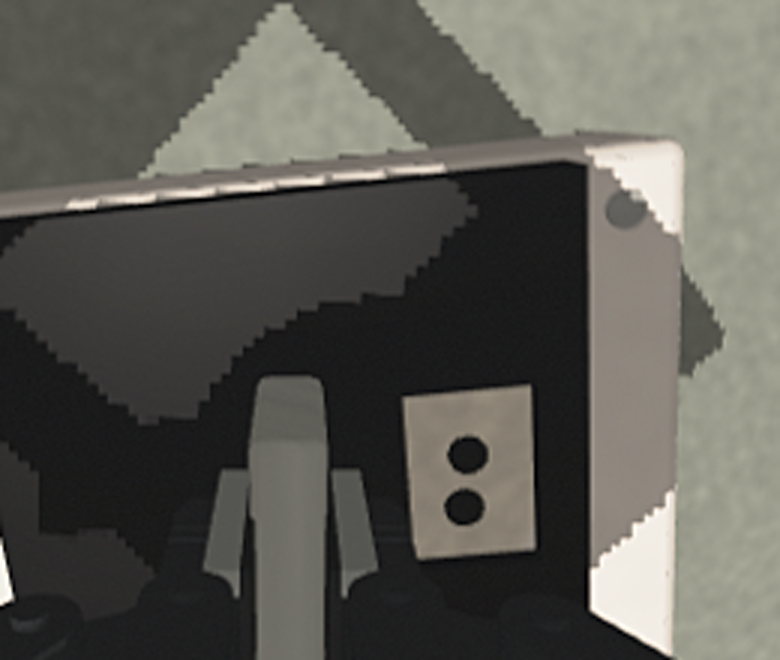

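Request:
servo_tool(
  commands=[
    [[0,0,-0.05,-0.6,-1],[0,0,0,-0.9,-1],[0,0,0,-0.9,-1],[0,0,0,-0.9,-1],[0,0,0,-0.9,-1]],
  ],
)

```text
t: 30.87
ee_pos: [501.5, -275.8, 96.3]
eef_rot: [134.5, 89.6, 158.1]
force: [-12.6, 4.7, 9.5]
grip_width: 0.125
```

Request:
servo_tool(
  commands=[
    [[0,0,0,-0.9,-1],[0,0,0,-0.9,-1],[0,0,0,-0.9,-1],[0,0,0,-0.9,-1],[0,0,0,-0.9,-1]],
  ],
)

```text
t: 31.28
ee_pos: [500.3, -276.6, 96.4]
eef_rot: [125.8, 89.4, 170.0]
force: [-15.6, 2.0, 9.2]
grip_width: 0.131
```

Run:
```python
from h import *
plan((503.5,-279,200),100.2); print(bot.read_state()["torque"])
```

```text
t 31.3 pos [ 500.3 -276.6   96.4] toolz yaw 44.2 units [-2.59 -0.08  0.  ] F [-15.6   2.    9.2] w 0.13 q6 -82
turn units (about tool x) -12.21
[ 0.25610086  2.32740453 -0.11296531]
```

Request:
servo_tool(
  commands=[
    [[0,0.05,-0.05,-0.9,-1],[0,0,0,-0.9,-1],[0,0,0,-0.9,-1],[0,0,0,-0.9,-1],[0,0,0,-0.9,-1]],
  ],
)

```text
t: 31.7
ee_pos: [499.3, -277.8, 96.4]
eef_rot: [127.9, 89.7, -167.3]
force: [-10.9, -1.3, 4.3]
grip_width: 0.127
```

Request:
servo_tool(
  commands=[
    [[0,0,0,-0.9,-1],[0,0,0,-0.9,-1],[0,0,0,-0.9,-1],[0,0,0,-0.9,-1],[0,0,0,-0.9,-1]],
  ],
)

```text
t: 32.12
ee_pos: [498.8, -279.2, 96.4]
eef_rot: [126.1, 89.6, -148.5]
force: [-11.9, -4.4, 4.2]
grip_width: 0.127
```

Run:
```python
from h import *
plan((503.5,-279,200),100.2); print(bot.read_state()["torque"])
w=cam("wrist"); cv2.imwrite("pics/ab.png",w["frame"])
w=cam("scene"); crop(w,160,140,270,230,7,"pics/ab_s.png")
```

```text
t 32.1 pos [ 498.8 -279.2   96.4] toolz yaw 85.5 units [-2.59 -0.1   0.  ] F [-11.9  -4.4   4.2] w 0.13 q6 -123
turn units (about tool x) -3.21
[-0.71763258  1.66620034 -0.07260306]
```

View pics/ab.png

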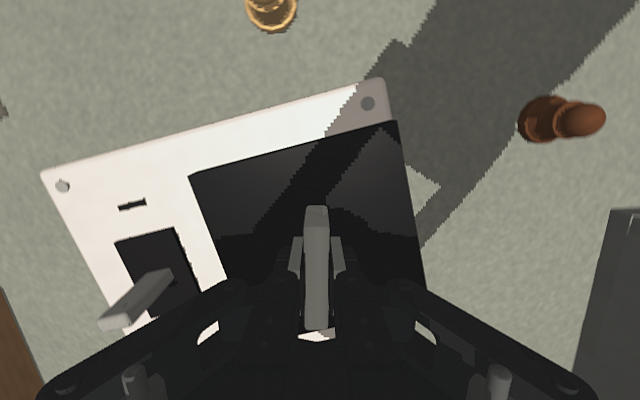

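View pics/ab_s.png

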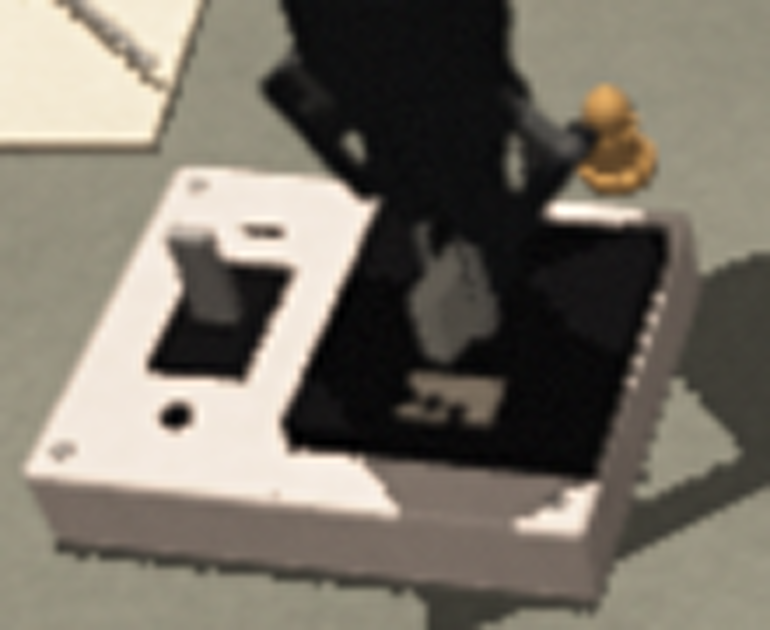

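Request:
servo_tool(
  commands=[
    [[0,0,0,-0.8,-1],[0,0,0,-0.8,-1],[0,0,0,-0.8,-1],[0,0,0,-0.8,-1],[0,0,0,0,-1]],
  ],
)

```text
t: 32.63
ee_pos: [498.9, -280.3, 96.4]
eef_rot: [125.3, 89.6, -134.7]
force: [-11.9, -7.6, 2.4]
grip_width: 0.126
```

Request:
servo_tool(
  commands=[
    [[0,0,0,0,0.0],[0,0,0,0,0.0],[0,0,0,0,0.0],[-0.5,0,0,0,0],[-0.8,0,0,0,0]],
  ],
)

```text
t: 33.05
ee_pos: [499.7, -275.0, 144.0]
eef_rot: [39.5, 89.6, 139.5]
force: [1.0, 0.1, 0.0]
grip_width: 0.5
```

Request:
servo_tool(
  commands=[
    [[-0.8,0,0,0,0.0],[-0.8,0,0,0,0.0],[0,-0.9,0,0,0.0],[0,-0.9,0,0,0],[0,0,0,0,0]],
  ],
)

```text
t: 33.47
ee_pos: [578.5, -263.6, 212.8]
eef_rot: [-111.9, 89.5, -11.8]
force: [-0.6, 0.5, -0.7]
grip_width: 0.498
```

Run:
```python
from h import *
w=cam("wrist"); cv2.imwrite("pics/ac.png",w["frame"])
plan((503.5,-279,200),100.2); print(bot.read_state()["torque"])
w=cam("scene"); crop(w,160,140,270,230,7,"pics/ac_s.png")
```

```text
t 33.5 pos [ 575.6 -263.7  211.7] toolz yaw 100.1 units [ 0.29  1.84 -0.06] F [-0.  -0.4 -0. ] w 0.50 q6 -133
turn units (about tool x) -0.02
[-0.03583643  0.06099727  0.01907186]
```

View pics/ac.png

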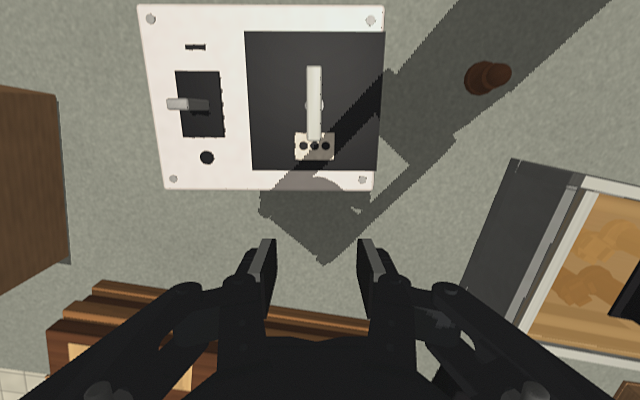

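View pics/ac_s.png

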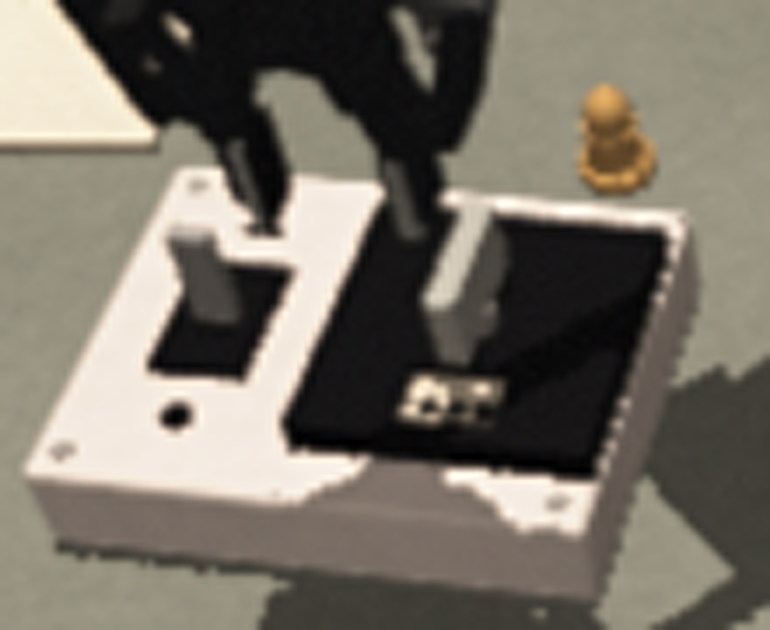

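Run:
```python
from h import *
np.set_printoptions(precision=2,suppress=True)
w=cam("wrist"); crop(w,240,20,390,195,4.5,"pics/ad.png")
# dots
g=cv2.cvtColor(w["frame"],cv2.COLOR_BGR2GRAY)[132:161,293:337]
m=(g<70).astype(np.uint8)
n,l,st,ce=cv2.connectedComponentsWithStats(m)
for i in range(1,n):
    if 20<st[i,4]<150: print(st[i],ce[i]+[293,132], ray(w,ce[i]+[293,132],52))
C=lambda u,v:(240+u/4.5,20+v/4.5)
con=[(138,5),(384,3),(165,189),(374,190)]
for p in con: print("con",ray(w,p,45))
```

```text
[ 0  0 12  9 86] [298.37 135.1 ] [ 526.7  -289.09   52.  ]
[ 6 17  7  7 44] [301.84 151.93] [ 541.85 -283.28   52.  ]
[16 16  9  9 56] [313.16 151.93] [ 539.93 -272.5    52.  ]
[28 16  8  9 53] [324.36 152.08] [ 538.17 -261.81   52.  ]
con [ 442.62 -443.61   45.  ]
con [ 403.81 -234.17   45.  ]
con [ 604.92 -415.89   45.  ]
con [ 568.29 -204.03   45.  ]
```

View pics/ad.png

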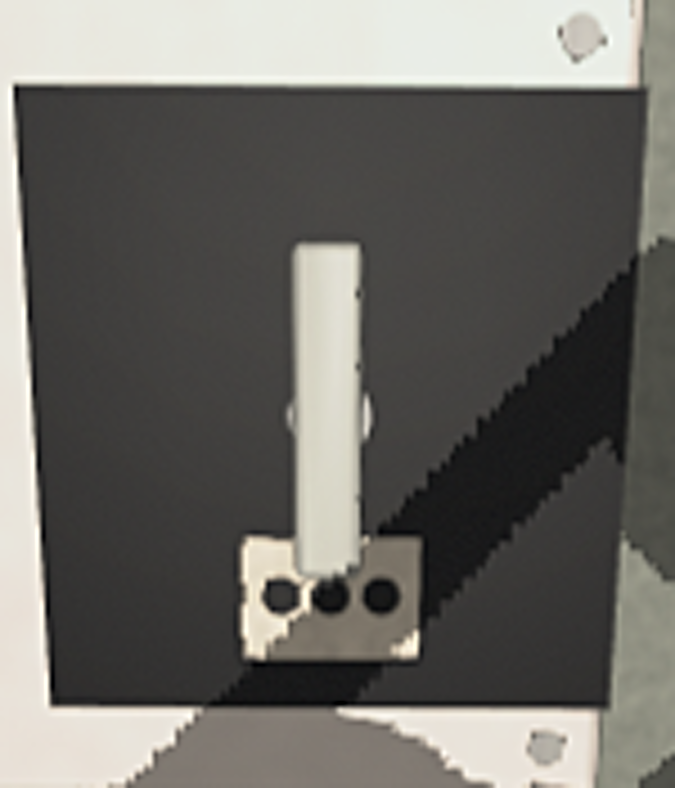

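Run:
```python
from h import *
np.set_printoptions(precision=1,suppress=True)
w=cam("wrist"); crop(w,130,60,240,180,5,"pics/ae.png")
print(ray(w,(171,104),96),ray(w,(178,104),96))
s=cam("scene"); print(ray(s,(160+190/7,140+235/7),96))
d=cam("side"); crop(d,300,100,400,200,5,"pics/ae_d.png")
plan((487.5,-391,150),100.2)
```

```text
[ 515.7 -388.5   96. ] [ 514.7 -383.1   96. ]
[ 522.7 -382.7   96. ]
t 33.8 pos [ 571.7 -264.6  210.6] toolz yaw 99.9 units [ 1.5  2.6 -2.8] F [ 0.  -1.  -0.6] w 0.50 q6 -133
turn units (about tool x) -0.07
```

View pics/ae.png

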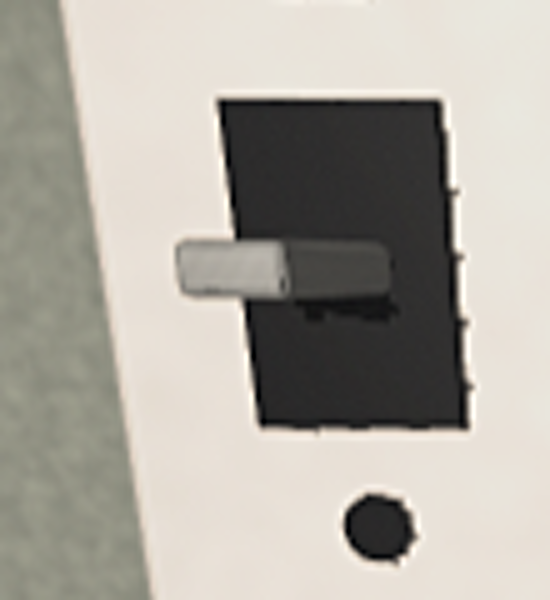

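Request:
servo_tool(
  commands=[
    [[0,0.6,-0.7,0,-1],[0,0.6,-0.7,0,-1],[0,0.6,-0.7,0,-1],[0,0.65,-0.7,0,-1],[0,0,0,0,-1]],
  ],
)

```text
t: 34.18
ee_pos: [490.6, -398.0, 211.0]
eef_rot: [142.9, 89.8, -117.6]
force: [0.5, 0.3, 0.2]
grip_width: -0.0
```

Request:
servo_tool(
  commands=[
    [[0.5,0,0,0,-1],[0.5,0,0,0,-1],[0,0,0,0,-1],[0,0,0,0,-1]],
  ],
)

```text
t: 34.52
ee_pos: [493.9, -391.0, 169.3]
eef_rot: [34.7, 89.8, 134.5]
force: [0.1, -0.3, 1.0]
grip_width: 0.001
```

Run:
```python
from h import *
w=cam("wrist"); cv2.imwrite("pics/af.png",w["frame"])
plan((493,-389.5,99),100.2)
print(proj(w,(522.5,-384,96)))
w=cam("scene"); crop(w,160,140,270,230,7,"pics/af_s.png")
```

```text
t 34.6 pos [ 494.9 -391.7  170.9] toolz yaw 99.9 units [1.8  0.04 0.06] F [ 0.7 -0.6  0.7] w -0.00 q6 -146
turn units (about tool x) -0.07
[317.95917916 253.54067942]
```

View pics/af.png

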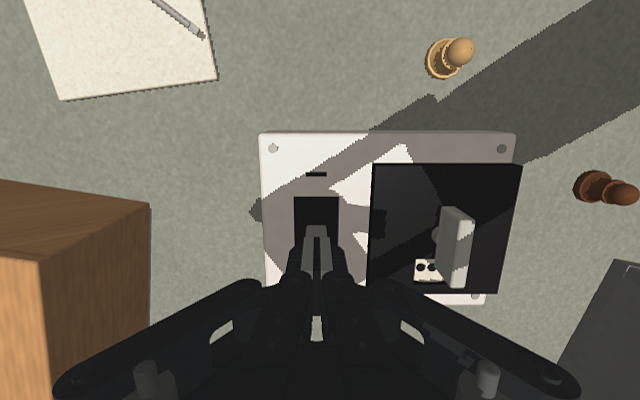

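View pics/af_s.png

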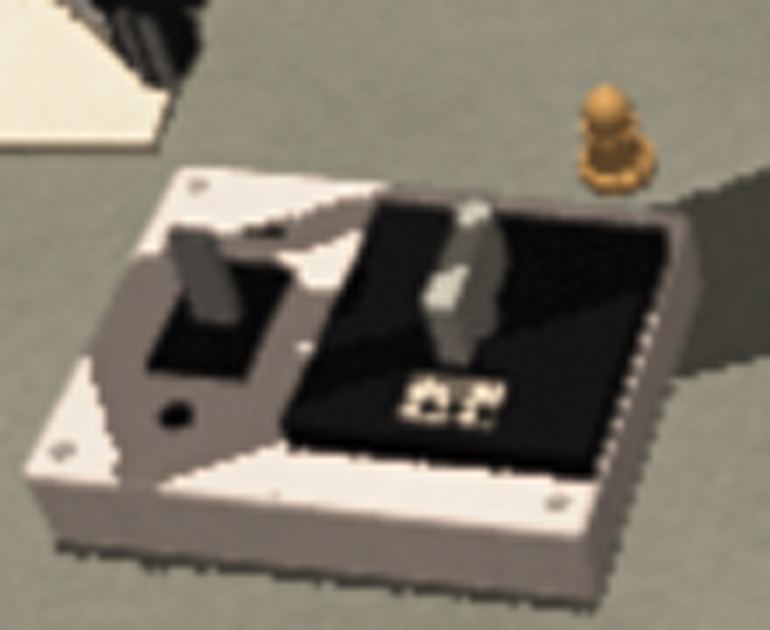

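Request:
servo_tool(
  commands=[
    [[0.4,0.1,0.05,0,-1],[0.5,0,0,0,-1],[0.5,0,0,0,-1],[0.35,0,0,0,-1],[0,0,0,0,-1]],
  ],
)

```text
t: 35.03
ee_pos: [489.8, -389.0, 98.2]
eef_rot: [34.1, 89.7, 134.0]
force: [-0.8, 0.0, -0.5]
grip_width: -0.001
```

Run:
```python
from h import *
w=cam("wrist"); cv2.imwrite("pics/ag.png",w["frame"])
plan((522.5,-384,99),100.2)
w=cam("scene"); crop(w,160,140,270,230,7,"pics/ag_s.png")
```

```text
t 35.1 pos [ 490.6 -389.8   99.8] toolz yaw 99.9 units [ 0.02 -0.81  0.  ] F [ 1.  -0.3 -0.5] w 0.00 q6 -146
turn units (about tool x) -0.06
```

View pics/ag.png

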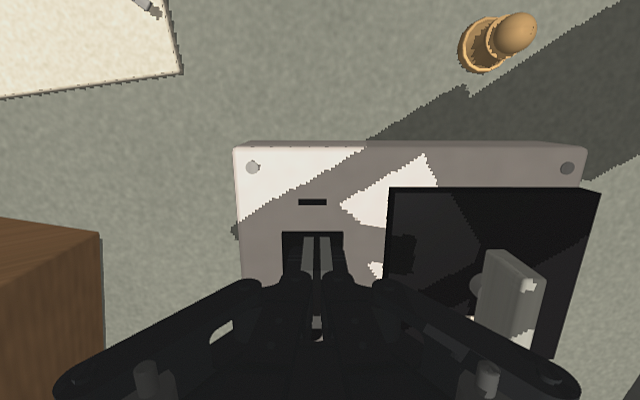

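View pics/ag_s.png

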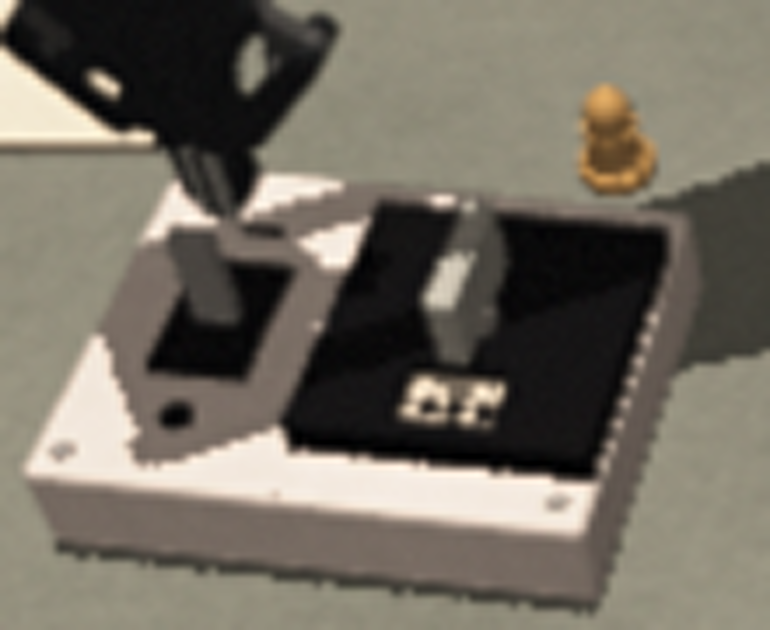

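Request:
servo_tool(
  commands=[
    [[0,-0.12,0,0,-1],[0,-0.12,0,0,-1],[0,-0.12,0,0,-1],[0,-0.1,0,0,-1],[0,0,0,0,-1]],
  ],
)

```text
t: 35.55
ee_pos: [510.5, -387.7, 101.6]
eef_rot: [-150.8, 89.9, -50.9]
force: [-0.4, -0.5, 1.2]
grip_width: -0.006
```

Request:
servo_tool(
  commands=[
    [[0,-0.1,0,0,-1],[0,-0.1,0,0,-1],[0,-0.1,0,0,-1],[0,0,0,0,-1]],
  ],
)

```text
t: 35.88
ee_pos: [520.7, -385.4, 100.2]
eef_rot: [84.4, 89.9, -175.7]
force: [-3.2, -2.0, -0.1]
grip_width: -0.002
```

Request:
servo_tool(
  commands=[
    [[0,-0.06,0,0,-1],[0,-0.06,0,0,-1],[0,0,0,0,-1]],
  ],
)

```text
t: 36.13
ee_pos: [521.6, -385.3, 100.0]
eef_rot: [78.9, 89.4, 178.8]
force: [-13.3, -3.3, 3.9]
grip_width: 0.003
```

Request:
servo_tool(
  commands=[
    [[0,-0.06,0,0,-1],[0,-0.06,0,0,-1],[0,0,0,0,-1]],
  ],
)

```text
t: 36.38
ee_pos: [522.3, -385.3, 99.9]
eef_rot: [78.6, 88.9, 178.6]
force: [-24.0, -4.7, 8.9]
grip_width: 0.004
```

Run:
```python
from h import *
w=cam("scene"); crop(w,160,140,270,230,7,"pics/ah_s.png")
plan((522.5,-384,99),100.2)
```

```text
t 36.4 pos [ 522.3 -385.3   99.9] toolz yaw 99.9 units [ 0.02 -0.01  0.03] F [-23.8  -4.4   9.1] w 0.00 q6 -143
turn units (about tool x) -0.06
```

View pics/ah_s.png

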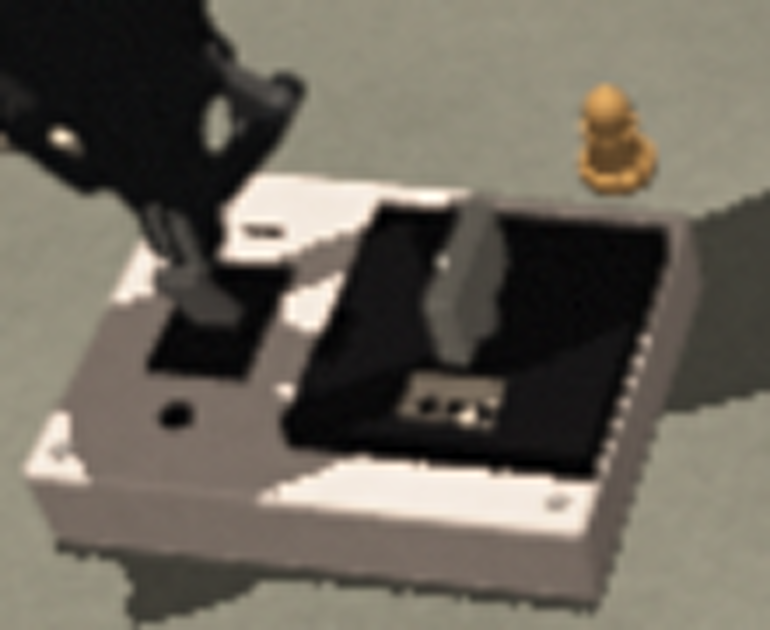

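Request:
servo_tool(
  commands=[
    [[0,0,0,0,-1],[0,0,0,0,-1],[0,0,0,0,-1],[0,0,0,0,-1],[0,0,0,0,-1]],
  ],
)

```text
t: 36.85
ee_pos: [522.3, -385.3, 99.9]
eef_rot: [77.6, 89.0, 177.5]
force: [-23.3, -3.8, 9.2]
grip_width: 0.0
```

Request:
servo_tool(
  commands=[
    [[0,0,0,0,-1],[0,0,0,0,-1],[0,0,0,0,-1],[0,0,0,0,-1],[0,0,0,0,-1]],
  ],
)

```text
t: 37.27
ee_pos: [522.3, -385.3, 99.9]
eef_rot: [77.6, 89.0, 177.5]
force: [-22.7, -4.1, 9.0]
grip_width: -0.0
```

Request:
servo_tool(
  commands=[
    [[0,0,0,0,-1],[0,0,0,0,-1],[0,0,0,0,-1],[0,0,0,0,-1],[0,0,0,0,-1]],
  ],
)

```text
t: 37.68
ee_pos: [522.3, -385.3, 99.9]
eef_rot: [77.6, 89.0, 177.5]
force: [-23.4, -3.7, 8.6]
grip_width: -0.002
```

Request:
servo_tool(
  commands=[
    [[0,0,0,0,-1],[0,0,0,0,-1],[0,0,0,0,-1],[0,0,0,0,-1],[0,0,0,0,-1]],
  ],
)

```text
t: 38.1
ee_pos: [522.3, -385.3, 99.9]
eef_rot: [77.6, 89.0, 177.5]
force: [-23.6, -3.7, 8.9]
grip_width: -0.001
```

Request:
servo_tool(
  commands=[
    [[0,0.3,0,0,-1],[0,0.4,0,0,-1],[0,0.4,0,0,-1],[0,0.2,0,0,-1],[0,0,0,0,-1]],
  ],
)

```text
t: 38.52
ee_pos: [478.3, -392.5, 100.5]
eef_rot: [-13.9, 89.9, 85.9]
force: [0.5, -0.6, -0.1]
grip_width: -0.002
```

Request:
servo_tool(
  commands=[
    [[-0.7,0,0,0,-1],[-0.9,0,0,0,-1],[-0.9,0,0,0,-1],[-0.5,0,0,0,-1],[0,0,0,0,-1]],
  ],
)

```text
t: 38.93
ee_pos: [483.3, -395.1, 228.3]
eef_rot: [-141.8, 89.2, -41.8]
force: [0.3, -0.7, 1.5]
grip_width: -0.0
```

Run:
```python
from h import *
w=cam("scene"); crop(w,160,140,270,230,7,"pics/ai_s.png"); cv2.imwrite("pics/ai.png",w["frame"])
plan((522.5,-384,99),100.2)
w=cam("wrist"); cv2.imwrite("pics/ai_w.png",w["frame"])
```

```text
t 39.0 pos [ 482.1 -393.9  225.1] toolz yaw 100.0 units [ 3.16 -1.02  0.09] F [-0.1 -0.2  0.8] w -0.00 q6 -147
turn units (about tool x) -0.05
```

View pics/ai_s.png

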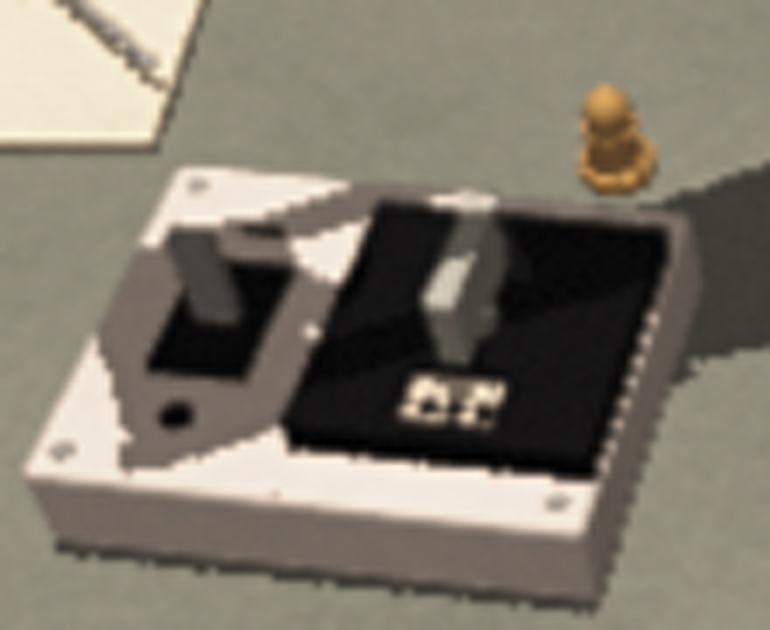

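View pics/ai.png

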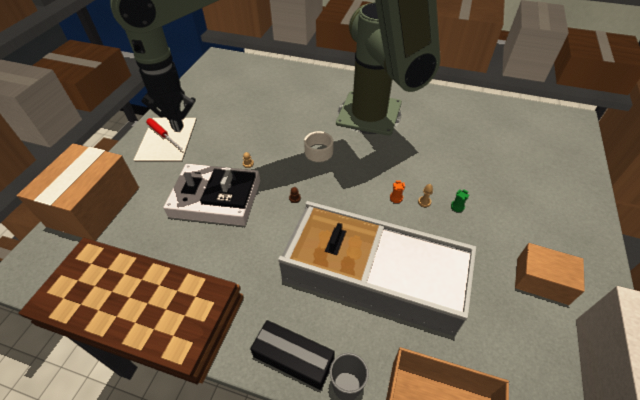

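View pics/ai_w.png

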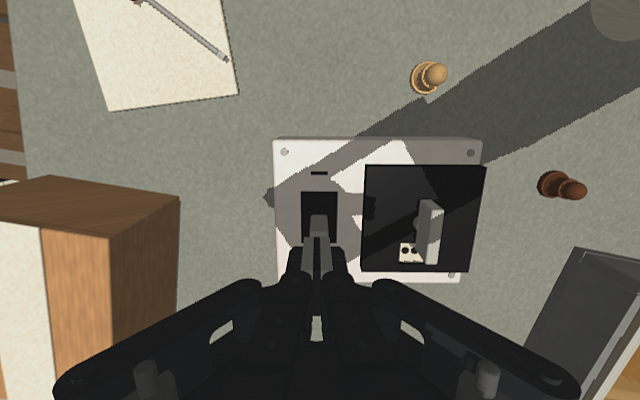

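The switch is back upright, three dots are still in the window, the cover is shut, no rooks are left on the bench, and the arm is clear. Handing in.

Run:
```python
from h import *
print(bot.finish_job()); print(bot.read_state()["t"])
```

```text
the job is handed in; nothing more can be done
None
the job is handed in; nothing more can be done
```

I handed the job in at about 39 s of the 210 s allowed, with every step done in the order asked. No verdict was reported.

- **Rooks:** all four (two light, two dark) stand upright in the tray. The orange and green look-alikes were not touched.
- **Cover:** I opened it fully, then shut it until it met the stop. The position stayed at y = 55 mm while the push rose to about 20 N.
- **Dose wheel:** I turned it past two dots to three. The wrist picture showed the three-dot row centred in the window to within about a pixel. The row was square to the console within about 0.5°.
- **Switch:** I pushed it over to the dot side and held it for about 2 s against its stop, at about 24 N. The last pictures show it upright again.
- **Other pieces:** the last pictures show the bishop and both pawns where they were at the start.

- **Hard touchdown:** lowering the fourth rook, the wrist force briefly reached 45 N when the rook touched the tray floor. It cleared at once. That went through the gripped rook, not the gripper's body, and stayed under the 120 N wrist limit.
- **Camera disagreement:** the cameras disagreed by up to about 8 mm in places, so I checked close up before each grasp and before the switch push.

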